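Pack the lock-bolt tray and click its handle on

TASK

Press the jig's red ejector slide fully to push out the brass bolt still held inside, then lay that bolt and every other brass bolt on the bench down in the blue tray, each in the compartment cut to its own length (short, middle or long). Only when all the bolts are in, slide the handle tube onto the tray's stub right up to the shoulder, so that the red spring button pops up through the hole, and let go. Leave the other things on the bench where they are.

Things in the scene. Friction and masses are not known exactly. Their poses are not given: they have to be found in the camera images.
- tray: Fixed blue tray, 158 x 158 mm, origin at the centre of its underside on the bench, z up. Three open compartments side by side, all lying along tray x; all walls and grey fillers end 23 mm above the bench. At tray x = -55 mm on its -y side stands a dark steel shoulder plate (44 mm wide, 8 mm thick, 70 mm high) with a level steel stub sticking out towards tray -y.
- slot_short (a point): Centre of the floor of the short compartment, 86 mm long (tray x) and 46 mm wide, 5 mm above the bench, at tray y = -51 mm; axes as the tray's. For the 70 mm bolts.
- slot_mid (a point): Centre of the floor of the middle compartment, 116 mm long (tray x) and 46 mm wide, 5 mm above the bench, at tray y = 0; axes as the tray's. For the 100 mm bolts.
- slot_long (a point): Centre of the floor of the long compartment, 146 mm long (tray x) and 46 mm wide, 5 mm above the bench, at tray y = +51 mm; axes as the tray's. For the 130 mm bolts.
- stub_root (a point): Point on the stub's axis at the outer face of the shoulder plate, 50 mm above the bench; axes as the tray's. The stub runs 50 mm from here along -y, 26 mm wide (x) and 18 mm high (z). The red round spring button stands 6 mm out of the stub's top, 25 mm from this point along -y.
- button (a joint): The stub's spring button: 0 standing fully out, grows to 0.0075 m as it is pushed down into the stub; about 2 N to start it and 4.5 N fully in.
- handle_center (a point): Centre of the loose handle tube (160 mm along its x, 180 g), 18 mm up as it lies level on the bench. Here it is a 34 mm wide (y), 26 mm high (z) aluminium tube with a clear length of 90 mm: grip it across the width. Inside it is 28 x 20 mm, 1 mm clear of the stub all round. From x = -25 to -80 mm is the closed black grip, 43 x 35 mm.
- handle_mouth (a point): Centre of the handle's open mouth, at x = +80 mm; axes as the handle's. A dark flared rim (43 x 35 mm) leads stub and button in. Square holes, 16 mm long and 14 mm wide, in top and bottom walls (either may be up), are centred 25 mm back from it. Home, the mouth rests on the shoulder plate and the button is in the hole. Pushing it on takes about 3 to 8 N.
- jig: Fixed grey cutting jig, base 190 x 70 mm, origin at the centre of its underside. A roofed channel runs along its x, open at the -x end (towards the robot), roof top 37 mm above the bench; a 100 mm bolt lies hidden inside on a floor 14 mm high. A red ejector tab stands on top; pushed towards jig -x it drives the bolt out of the mouth.
- jig_mouth (a point): Centre of the channel's open end at the jig's -x edge, 21 mm above the bench (the height of the bolt's centre line); axes as the jig's.
- ejector (a joint): Travel of the ejector slide: 0 at rest, 0.046 m fully pressed (towards jig -x), which leaves the bolt about 45 mm out of the mouth. The spring pushes back with 1.5 N at rest to 7 N fully pressed and returns the slide when let go; the bolt stays out and can then be drawn straight out along jig -x.
- ejector_tab (a point): Centre of the red ejector tab, 54 mm above the bench; the tab is 12 mm thick (jig x), 36 mm wide (jig y) and 28 mm high.
- short_a_center (a point): Centre of a brass lock bolt, a plain square bar 14 x 14 mm, 70 mm long along its x (short length), 112 g; lying loose on the bench, if present (absent ones read None from the start).
- short_b_center (a point): Centre of a brass lock bolt, a plain square bar 14 x 14 mm, 70 mm long along its x (short length), 112 g; lying loose on the bench, if present (absent ones read None from the start).
- mid_a_center (a point): Centre of a brass lock bolt, a plain square bar 14 x 14 mm, 100 mm long along its x (middle length), 160 g; lying loose on the bench, if present (absent ones read None from the start).
- mid_jig_center (a point): Centre of a brass lock bolt, a plain square bar 14 x 14 mm, 100 mm long along its x (middle length), 160 g; at the start inside the jig, its front end about 3 mm behind the mouth.
- long_a_center (a point): Centre of a brass lock bolt, a plain square bar 14 x 14 mm, 130 mm long along its x (long length), 208 g; lying loose on the bench, if present (absent ones read None from the start).
- long_b_center (a point): Centre of a brass lock bolt, a plain square bar 14 x 14 mm, 130 mm long along its x (long length), 208 g; lying loose on the bench, if present (absent ones read None from the start).
- padlock: Bystander: brass padlock, not part of the job.
- screwdriver: Bystander: screwdriver, not part of the job.
- oil_can: Bystander: green oil can, not part of the job.
- mug: Bystander: white mug, not part of the job.
- blank_box: Bystander: cardboard box, not part of the job.
- lock_core: Bystander: round brass and steel lock core, not part of the job.
Mind the look-alikes: they are no part of the job. There is more than one size of the part that bears handle_center; the job needs the smaller.

How it is judged:
By the outcome, as a careful person would: the job done as asked, in the order asked, and still so for the second after the job is handed in, with the robot touching nothing.
Of short_a, short_b, mid_a, long_a, long_b only 3 to 5 are there at a start; the rules pass over those that are not, and their reading is None.
At some moment in a run one of short_a, short_b, mid_a, long_a, long_b may be knocked a few centimetres aside while the robot is not near it.
Once in a run the grip may slacken for a moment while it holds something.
It also fails if it takes over 210 s, if anything falls off the work surface, if the arm or the gripper's body presses on something with over 40 N, if the wrist force passes 120 N, or if a joint passes its speed limit or range.

ROBOT

A 6-joint arm with a two-finger parallel gripper is mounted at the origin on the work surface. World frame = base frame: x ahead of the robot, y to its left, z up, the work surface at z = 0. Lengths are in m, angles in rad, forces in N, time in s.
With the tool pointing down it reaches from about 0.35 to 0.85 m from the base axis. Payload 8.1 kg.
Tool frame: the origin (TCP) lies midway between the tips of the shut fingers; the grasp point (between the pads) lies 19 mm behind it; z points along the fingers, y is the line along which they close (so a half turn about z gives the same grasp; the last joint's range is limited). The gripper opens to 93 mm and grips with 3 to 60 N. Pads are 15 mm wide; open, the fingers measure 128 mm over their backs; the gripper's body (75 mm by 188 mm) begins 65 mm behind the grasp point.
Start: joints at [-1.221, 0.13, 1.488, -0, 1.523, -0.085], TCP at [0.253, -0.544, 0.193] pointing down, gripper open.
Joint ranges: [-2.96, 2.96], [-0.89, 2.26], [0.02, 2.5], [-1.34, 4.48], [0, 2.73], [-2.66, 2.66]. Speed limits (rad/s): [2.39, 2.39, 2.79, 3.14, 3.14, 3.14].

INTERFACE

Orientations are given as a rotation vector (axis times angle).
In Python, from plant import read_state, read_camera, get_calibration, close_job gives the robot as it stands.
- The arm moves only by the shell command python3 -m crank 'ROWS' [FORCE]. ROWS is JSON, a list that holds one entry, the list of rows, each a list of 7 numbers: the gripper's target within -1 to 1 (fully open at 1, half-way at 0, shut at -1), then the shift along the tool's x, y, z as a fraction of full scale, then the turn, a rotation vector about the tool's x, y, z as a fraction of full scale. In form: [[[grip, x, y, z, rx, ry, rz], ...]]. A call has exactly 5 rows; each row is the pose to reach, as a shift and turn from the pose commanded when the call began, along the tool's axes at that moment; what a row does not reach only later rows make up. Full scale, the value 1, is 0.5 m for a shift and 90 degrees for a turn. A row lasts 1/8 s, in which the tool goes at most 62.5 mm and 10.7 degrees, less where a joint would pass 70% of its speed; a pose out of reach is approached as far as the arm can. A call with a number of a shift or a turn outside -1 to 1 is refused whole. A call with a gripper value outside its range is refused whole. The fingers move at their own pace and stop on an object; FORCE is the grip in N (left out, the last holds). Time passes only in rows, so rows that repeat a pose let the fingers close, or fill a call up. It gives the time, the measured TCP pose, the force, the opening and the grip force at its end, in the units of the state.
- read_state(): the state, without advancing time (a new reading comes with each control period).
- read_camera(name): name is "scene" or "top" or "wrist"; returns the picture (420x560x3 uint8, red, green, blue); there is no depth.
- get_calibration(name): a dict with "fx", "fy", "cx", "cy" (pixels), "eye" and "orientation" of the camera in the world; the wrist camera has in their place "mount" (4x4, takes a point from camera to tool coordinates, whose origin is the TCP and whose axes are the flange's). Camera axes: x right, y down, z forward; pixel columns grow to the right and rows downward; lengths in m; the calibration is good to about 2 mm. A picture is of the moment at which its call begins: read the wrist's pose just before it. get_calibration takes no time and is no camera call.
- close_job(): hands the job in; it is judged then, once.
The state is a dict: "t": time; "q": joint angles; "dq": joint speeds; "joint_torque": joint torques, N m; "tool_pos": TCP position; "orientation": TCP orientation; "force": force on the tool from outside, world axes, zero at the start; "wrist_torque": the same for the moment, N m; "opening": finger opening in m; "gripper_force": force on a finger pad.
Only numpy, scipy, OpenCV 4.12 (cv2) and the standard library are available. Lean on these libraries where they do the work, as an engineer would, in place of code of your own. Each camera call takes 0.05 s, during which the arm holds its last target. There are 200 camera calls.

## Working session

There is one attempt and no reset: what is moved stays moved. The work goes in short steps, Python scripts to look and compute and a shell command to move; the robot and the scene stay as the last step left them, time stands still between calls to the robot, and variables do not carry over. Pictures are saved under pics/ and viewed, at most 14 in all, crops included, and the job is handed in when it is done.

```bash
ls; mkdir -p pics
python3 - <<'E'
from plant import *
import cv2
s=read_state();print(s)
for n in("top","scene"):
    print(n,get_calibration(n)); im=read_camera(n); cv2.imwrite(f"pics/{n}0.png",cv2.resize(im[:,:,::-1],(800,600),interpolation=cv2.INTER_CUBIC)); cv2.imwrite(f"raw_{n}.png",im[:,:,::-1])
print(get_calibration("wrist"))
E
```

```text
pics
{'t': 0.0, 'q': array([-1.22139379e+00,  1.31184358e-01,  1.48928223e+00, -4.76835721e-06,
        1.52299770e+00, -8.54351867e-02]), 'dq': array([ 0.00021676, -0.00219656,  0.00159287, -0.00145944, -0.00038817,
        0.00108938]), 'joint_torque': array([-1.46457791e-03, -5.59856343e+01, -4.91755235e+01,  7.63234170e-02,
        3.52016778e-02, -1.64638627e-04]), 'tool_pos': array([ 0.25254328, -0.54357591,  0.19217202]), 'orientation': array([-3.06582047e+00, -6.77273139e-01,  3.94085260e-04]), 'force': array([ 1.03969921, -0.16221714, -0.08291459]), 'wrist_torque': array([-0.01524008,  0.02261803, -0.01484876]), 'gripper_force': 0.0, 'opening': 0.09266856484952965}
top {'fx': 386.6950688806862, 'fy': 386.6950688806862, 'cx': 282.24850868424767, 'cy': 206.39334447139694, 'eye': array([ 0.37425028, -0.00818125,  1.10076406]), 'orientation': array([-2.17140824,  2.15110962, -0.13336108])}
scene {'fx': 473.7689694293384, 'fy': 473.7689694293384, 'cx': 281.34035449815417, 'cy': 214.81257295713007, 'eye': array([ 0.87546193, -0.43376021,  1.03797727]), 'orientation': array([-2.46565785, -0.93761012,  0.25871558])}
{'fx': 375.3554326942272, 'fy': 375.3554326942272, 'cx': 279.26258620748246, 'cy': 204.0829442701976, 'mount': array([[-2.36184523e-04, -9.55619421e-01, -2.94603914e-01,
         8.22335994e-02],
       [ 9.99999822e-01, -3.86886740e-04,  4.53259427e-04,
        -2.24567004e-04],
       [-5.47121859e-04, -2.94603754e-01,  9.55619343e-01,
        -1.91694252e-01],
       [ 0.00000000e+00,  0.00000000e+00,  0.00000000e+00,
         1.00000000e+00]])}
```

View pics/top0.png

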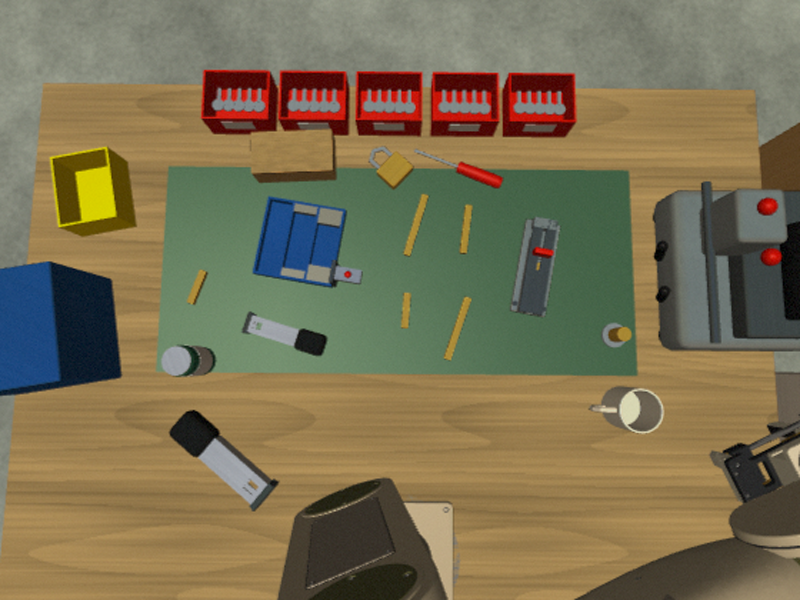

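View pics/scene0.png

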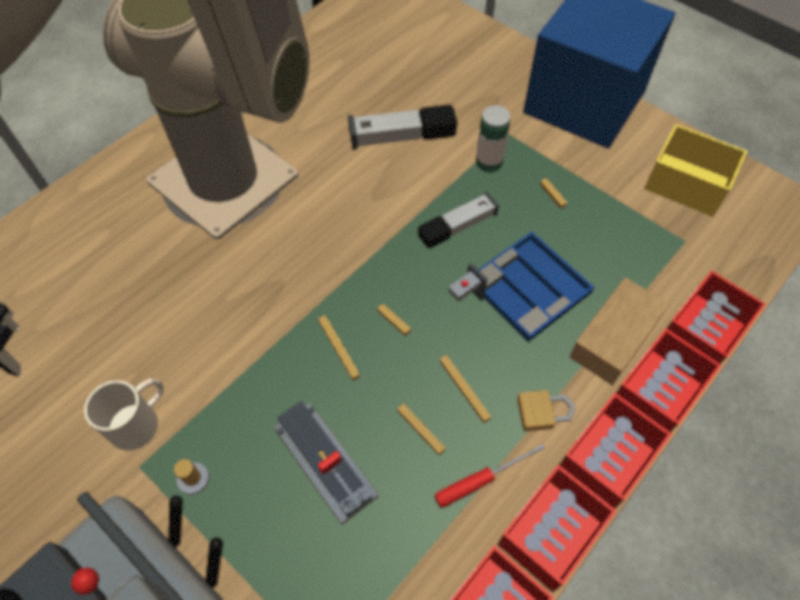

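Top view (800x600): tray at (300,242) with stub at (348,275). Jig at (536,268) with its red tab at (542,253).

- **Bolts:** long (416,226) and (458,328), mid (466,229), short (405,310) and (197,287).
- **Handle candidates:** (285,333) is about 85 px, or 165 mm. (222,460) is about 114 px, or 225 mm. The 160 mm one on the mat fits. I'll confirm it in an enlarged crop.

```bash
cat > h.py <<'E'
import numpy as np, cv2
from scipy.spatial.transform import Rotation as R
from plant import *
def cam(name,s=None):
    c=get_calibration(name)
    if name=="wrist":
        s=s or read_state(); T=np.eye(4); T[:3,:3]=R.from_rotvec(s['orientation']).as_matrix(); T[:3,3]=s['tool_pos']
        M=T@c['mount']; return c,M[:3,3],M[:3,:3]
    return c,np.array(c['eye']),R.from_rotvec(c['orientation']).as_matrix()
def p2w(C,uv,z):
    c,e,Rm=C; uv=np.atleast_2d(np.array(uv,float)); 
    d=np.c_[(uv[:,0]-c['cx'])/c['fx'],(uv[:,1]-c['cy'])/c['fy'],np.ones(len(uv))]@Rm.T
    return e+d*((z-e[2])/d[:,2])[:,None]
def w2p(C,p):
    c,e,Rm=C; q=(np.atleast_2d(p)-e)@Rm
    return np.c_[q[:,0]/q[:,2]*c['fx']+c['cx'],q[:,1]/q[:,2]*c['fy']+c['cy']]
def brass(im,C,z=0.014,lo=(14,110,90),hi=(26,255,255),amin=60):
    hsv=cv2.cvtColor(im,cv2.COLOR_BGR2HSV); m=cv2.inRange(hsv,lo,hi)
    out=[]
    for c in cv2.findContours(m,cv2.RETR_EXTERNAL,cv2.CHAIN_APPROX_NONE)[0]:
        if cv2.contourArea(c)<amin: continue
        w=p2w(C,c[:,0,:],z)[:,:2]*1000
        (x,y),(a,b),t=cv2.minAreaRect(w.astype(np.float32))
        if a<b:a,b,t=b,a,t+90
        out.append((x,y,a,b,(t+90)%180-90,*c[:,0].mean(0)))
    return out
def snap(name,fn,crop=None,k=1):
    s=read_state(); im=read_camera(name)[:,:,::-1].copy(); cv2.imwrite('raw_'+fn,im)
    if crop: x0,y0,x1,y1=crop; im=im[y0:y1,x0:x1]
    cv2.imwrite('pics/'+fn,cv2.resize(im,None,fx=k,fy=k,interpolation=cv2.INTER_CUBIC)); return s
E
python3 - <<'E'
from h import *
im=cv2.imread('raw_top.png');C=cam('top')
for r in brass(im,C): print(np.round(r,1))
for n,(x0,y0,x1,y1),k in(("cA",(105,125,265,265),5),):
    cv2.imwrite(f'pics/{n}.png',cv2.resize(im[y0:y1,x0:x1],(800,600) if 0 else None,fx=4.2,fy=4.2,interpolation=cv2.INTER_CUBIC))
x0,y0,x1,y1=270,125,410,265
cv2.imwrite('pics/cB.png',cv2.resize(im[y0:y1,x0:x1],None,fx=4.2,fy=4.2,interpolation=cv2.INTER_CUBIC))
E
```

```text
[ 436.7  -12.  1500.3 1009.4  -89.9  276.8  224.5]
```

View pics/cA.png

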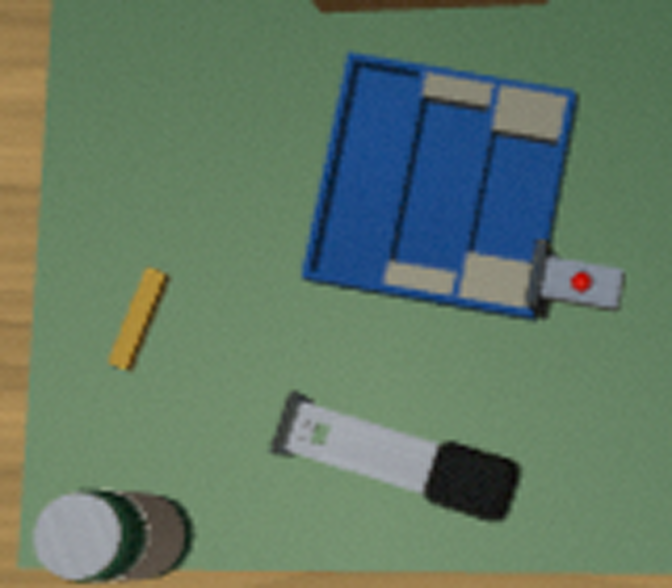

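View pics/cB.png

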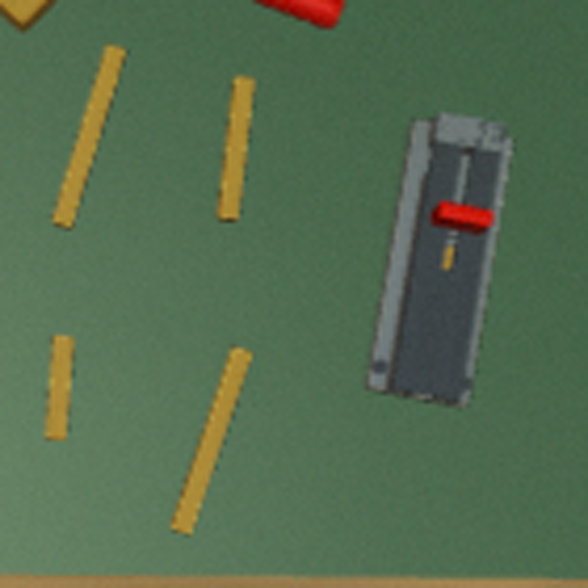

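Crop A: the tray's top corners are at (350,55), (577,92), (538,318) and (303,278), with the stub to the right at (580,282). The handle has its flared mouth at (290,423), a hole at (320,433) and its black grip at (472,482). Its apparent length fits the 160 mm one. Crop B shows four bolts, and the jig with its mouth at the bottom (418,397) and its tab at (463,217).

```bash
cat >> h.py <<'E'
def mm(p): return np.round(np.asarray(p)*1000,1)
def toolmove(s,target,yawdeg=None):
    "shift in tool axes (fraction of 0.5 m) and rz fraction for TCP target; yaw = world direction of tool y (closing), deg"
    Rm=R.from_rotvec(s['orientation']).as_matrix(); d=Rm.T@(np.array(target)-s['tool_pos'])
    o=[np.round(d/0.5,4).tolist()]
    if yawdeg is not None:
        a=np.degrees(np.arctan2(Rm[1,1],Rm[0,1])); t=(yawdeg-a+90)%180-90
        o.append(('yaw now',round(a,1),'rz frac',round(-t/90,4)))
    return o
E
python3 - <<'E'
from h import *
im=cv2.imread('raw_top.png');C=cam('top')
roi=np.zeros_like(im); roi[122:258,114:440]=im[122:258,114:440]
for r in brass(roi,C): print(np.round(r,1))
A=lambda p:np.array(p)/4.2+[105,125]-.5+.5/4.2
B=lambda p:np.array(p)/4.2+[270,125]-.5+.5/4.2
t=p2w(C,A([(350,55),(577,92),(538,318),(303,278)]),.023);print('tray',mm(t),mm(t.mean(0)),[mm(np.linalg.norm(t[i]-t[i-1])) for i in range(4)])
print('tray x dir',[np.degrees(np.arctan2(*(d[1::-1]))) for d in (t[0]-t[3],t[1]-t[2])])
print('button',mm(p2w(C,A([(580,282)]),.064)))
print('handle mouth top,bot,grip end',mm(p2w(C,A([(300,393),(275,452),(520,465),(500,520)]),.033)))
print('hole',mm(p2w(C,A([(320,433)]),.031)))
print('tab',mm(p2w(C,B([(437,206),(492,212),(465,209)]),.068)))
print('jig corner base bottom',mm(p2w(C,B([(368,390),(468,405)]),.01)),'roof',mm(p2w(C,B([(433,147),(503,152),(466,400),(390,395)]),.037)))
E
```

```text
[ 432.8 -434.5   36.6   25.8   88.   432.9  233.6]
[ 441.1 -118.2  129.5   14.3  -19.   319.9  229.5]
[475.  -16.2  68.9  13.9  -3.9 283.8 217.2]
[518.5 400.   69.5  14.9 -19.4 137.1 200.5]
[ 642.1 -135.4   98.9   14.7   -6.9  325.8  159.7]
[648.6 -34.4 130.9  14.4 -16.6 290.8 157. ]
[739.9  14.7  52.3  24.  -89.4 274.2 124.3]
tray [[699.6 260.6  23. ]
 [675.3 105.3  23. ]
 [519.8 128.   23. ]
 [545.3 286.3  23. ]] [610.  195.1  23. ] [np.float64(156.4), np.float64(157.3), np.float64(157.1), np.float64(160.3)]
tray x dir [np.float64(-9.426472967318462), np.float64(-8.320863453839001)]
button [[537.9  96.3  64. ]]
handle mouth top,bot,grip end [[467.  282.3  33. ]
 [428.  297.1  33. ]
 [421.  136.2  33. ]
 [385.  148.3  33. ]]
hole [[440.9 268.6  31. ]]
tab [[ 590.6 -259.1   68. ]
 [ 587.  -294.7   68. ]
 [ 588.8 -277.2   68. ]]
jig corner base bottom [[ 475.9 -224.2   10. ]
 [ 466.4 -291.5   10. ]] roof [[ 637.3 -264.7   37. ]
 [ 634.4 -311.6   37. ]
 [ 467.4 -283.2   37. ]
 [ 470.3 -233.3   37. ]]
```

Everything agrees with the given sizes:

| Thing | Measured | Yaw |
|---|---|---|
| Tray | centre (610,195), sides about 158 mm | -8.9° |
| Bolts | 129.5, 69, 69.5, 99 and 131 mm, so all five loose ones are present | – |
| Handle | about 160 mm | – |
| Jig | tab at (589,-277) | about -8.5° |

Next I'll move behind the ejector tab with the fingers shut.

Run:
```python
from h import *
s=read_state();print(R.from_rotvec(s['orientation']).as_matrix().round(3)); print(toolmove(s,[.616,-.281,.19],81.5))
```

```text
[[ 0.907  0.421 -0.001]
 [ 0.421 -0.907  0.002]
 [ 0.    -0.002 -1.   ]]
[[0.8805, -0.1702, 0.005], ('yaw now', np.float64(-65.1), 'rz frac', np.float64(0.3712))]
```

```bash
python3 -m crank '[[[-1,0.11,-0.02,0,0,0,0.08],[-1,0.22,-0.04,0,0,0,0.16],[-1,0.33,-0.06,0,0,0,0.24],[-1,0.44,-0.085,0,0,0,0.32],[-1,0.55,-0.106,0,0,0,0.371]]]' 20
python3 - <<'E'
from h import *
s=read_state(); print(toolmove(s,[.616,-.281,.12],81.5))
E
```

```text
t: 0.72
tool_pos: [0.4809, -0.3788, 0.1928]
orientation: [-3.132, 0.238, 0.001]
force: [0.4, -0.3, 0.5]
opening: 0.0476
gripper_force: 0.0
[[0.2377, -0.234, 0.1456], ('yaw now', np.float64(-98.7), 'rz frac', np.float64(-0.0019))]
```

```bash
python3 -m crank '[[[-1,0.08,-0.078,0.05,0,0,0],[-1,0.16,-0.156,0.1,0,0,0],[-1,0.238,-0.234,0.1456,0,0,0],[-1,0.238,-0.234,0.1456,0,0,0],[-1,0.238,-0.234,0.1456,0,0,0]]]'
python3 - <<'E'
from h import *
s=snap('wrist','w1.png',None,1.2); C=cam('wrist',s); print(s['tool_pos'],w2p(C,[[.5888,-.2772,.068]])*1.2)
E
```

```text
t: 1.35
tool_pos: [0.6144, -0.2821, 0.1199]
orientation: [-3.133, 0.231, 0.002]
force: [-0.1, -0.9, 0.1]
opening: 0.0011
gripper_force: 0.0
[ 0.61435077 -0.28205962  0.11990129] [[333.35854129 298.62915986]]
```

View pics/w1.png

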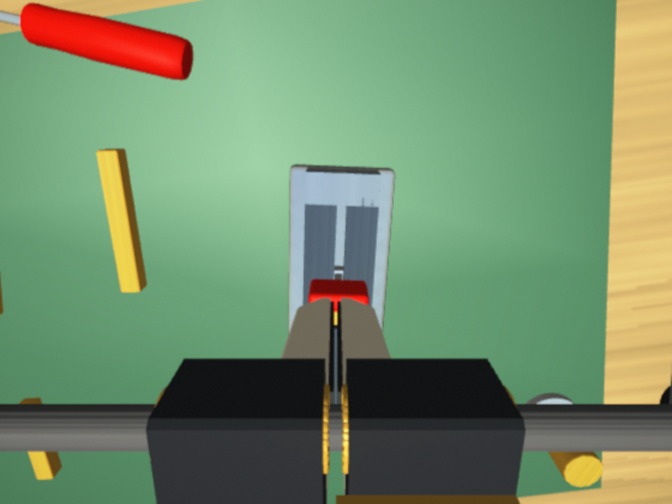

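The tab is at (340,285), dead ahead of the shut fingers (336,310) on its -x side, and the jig is parallel to the tool. I'll descend behind the tab and push.

```bash
python3 -m crank '[[[-1,0,0,0.05,0,0,0],[-1,0,0,0.1,0,0,0],[-1,0,0,0.144,0,0,0],[-1,0,0,0.144,0,0,0],[-1,0,0,0.144,0,0,0]]]'; python3 -m crank '[[[-1,-0.02,0,0,0,0,0],[-1,-0.04,0,0,0,0,0],[-1,-0.06,0,0,0,0,0],[-1,-0.08,0,0,0,0,0],[-1,-0.1,0,0,0,0,0]]]';python3 -m crank '[[[-1,-0.005,0,0,0,0,0],[-1,-0.01,0,0,0,0,0],[-1,-0.012,0,0,0,0,0],[-1,-0.014,0,0,0,0,0],[-1,-0.014,0,0,0,0,0]]]'
```

```text
t: 2.02
tool_pos: [0.6152, -0.2828, 0.0496]
orientation: [3.132, -0.233, 0.002]
force: [-0.8, -0.9, 0.3]
opening: 0.0002
gripper_force: 0.0
t: 2.65
tool_pos: [0.5646, -0.2746, 0.0485]
orientation: [-3.133, 0.232, -0.0]
force: [-0.2, -0.7, 0.5]
opening: 0.0003
gripper_force: 0.0
t: 3.28
tool_pos: [0.5585, -0.2737, 0.0484]
orientation: [-3.133, 0.232, 0.0]
force: [-0.5, -0.2, -0.1]
opening: 0.0004
gripper_force: 0.0
```

Run:
```python
from h import *
s=snap('scene','s1.png',(150,250,330,385),4); print(s['force'],s['tool_pos'])
C=cam('scene');print((w2p(C,[s['tool_pos'],[.471,-.258,.021]])-[150,250])*4)
```

```text
[-0.46919239 -0.15262039 -0.11552395] [ 0.55848803 -0.27366469  0.04839965]
[[291.45458241 254.64232669]
 [208.18016568 151.54579278]]
```

View pics/s1.png

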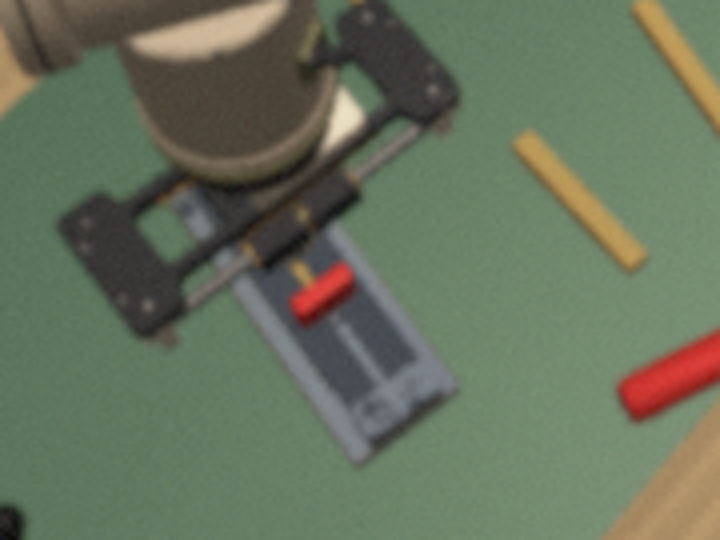

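Run:
```python
from h import *
C=cam('scene'); print(mm(p2w(C,[[230.75,322]],.068)), mm(p2w(C,[[230.75,325]],.054)))
# old scene image tab (329,461)/1.4286
print(mm(p2w(C,[[329/1.4286-.3,459/1.4286-.3]],.068)))
print('far end corners',mm(p2w(C,[[150+458/4,250+390/4],[150+362/4,250+462/4]],.01)))
s=read_state();Cw=cam('wrist',s);print(w2p(Cw,[s['tool_pos'],s['tool_pos']+[0.03,0,0]]))
print(cam('wrist',s)[1])
```

```text
[[ 590.  -278.6   68. ]] [[ 590.4 -281.    54. ]]
[[ 587.2 -278.1   68. ]]
far end corners [[ 667.1 -260.9   10. ]
 [ 654.8 -322.6   10. ]]
[[279.37437876 244.03692842]
 [271.01252604 192.20831606]]
[ 0.63975483 -0.28559546  0.24009311]
```

The tab is still at (323,295) in the crop, on the +x side of the fingers, so the stroke did not engage it. I'll lift, go back behind it, descend, and check contact in small steps.

```bash
python3 -m crank '[[[-1,0,0,-0.05,0,0,0],[-1,0,0,-0.1,0,0,0],[-1,0.06,0,-0.1,0,0,0],[-1,0.12,0,-0.1,0,0,0],[-1,0.12,0,-0.1,0,0,0]]]'; python3 -m crank '[[[-1,0,0,0.05,0,0,0],[-1,0,0,0.1,0,0,0],[-1,0,0,0.11,0,0,0],[-1,0,0,0.11,0,0,0],[-1,0,0,0.11,0,0,0]]]';python3 -m crank '[[[-1,-0.01,0,0,0,0,0],[-1,-0.02,0,0,0,0,0],[-1,-0.03,0,0,0,0,0],[-1,-0.03,0,0,0,0,0],[-1,-0.03,0,0,0,0,0]]]';python3 - <<'E'
from h import *
s=read_state();print(s['force'],s['wrist_torque'])
s=snap('wrist','w2.png',(150,100,410,300),3)
im=cv2.imread('raw_w2.png');m=cv2.inRange(cv2.cvtColor(im,cv2.COLOR_BGR2HSV),(0,150,80),(6,255,255));m[:150]=0
n,l,st,c=cv2.connectedComponentsWithStats(m)
print([(st[i].tolist(),mm(p2w(cam('wrist',s),[c[i]],.062))) for i in range(1,n) if st[i,4]>40])
E
```

```text
t: 3.95
tool_pos: [0.619, -0.2825, 0.098]
orientation: [-3.133, 0.231, -0.0]
force: [-0.5, -0.2, -0.5]
opening: 0.0005
gripper_force: 0.0
t: 4.58
tool_pos: [0.6185, -0.283, 0.0451]
orientation: [3.132, -0.232, 0.003]
force: [0.5, 0.2, -0.6]
opening: 0.0003
gripper_force: 0.0
t: 5.2
tool_pos: [0.603, -0.2804, 0.0435]
orientation: [3.133, -0.232, 0.0]
force: [0.1, -0.7, -0.3]
opening: 0.0002
gripper_force: 0.0
[ 0.07540074 -0.71591128 -0.33634475] [ 0.02800295 -0.00386955  0.0266151 ]
[([278, 285, 3, 19, 51], array([[ 582.8, -277.2,   62. ]]))]
```

View pics/w2.png

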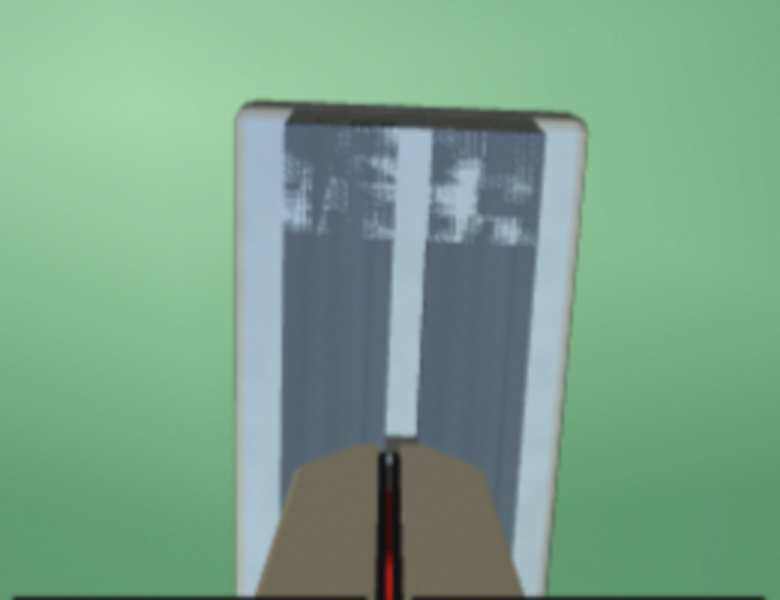

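The fingers are behind the tab, which shows red through the finger gap at (390,520). I'll push in small steps.

```bash
python3 -m crank '[[[-1,-0.01,0,0,0,0,0],[-1,-0.02,0,0,0,0,0],[-1,-0.03,0,0,0,0,0],[-1,-0.04,0,0,0,0,0],[-1,-0.04,0,0,0,0,0]]]';python3 -m crank '[[[-1,-0.01,0,0,0,0,0],[-1,-0.02,0,0,0,0,0],[-1,-0.03,0,0,0,0,0],[-1,-0.04,0,0,0,0,0],[-1,-0.04,0,0,0,0,0]]]'
python3 - <<'E'
from h import *
s=read_state();print(s['force'],s['wrist_torque'])
for n in('wrist','scene','top'):
  s=snap(n,'q_%s.png'%n);im=cv2.imread(f'raw_q_{n}.png');m=cv2.inRange(cv2.cvtColor(im,cv2.COLOR_BGR2HSV),(0,170,80),(6,255,255))
  k,l,st,c=cv2.connectedComponentsWithStats(m)
  print(n,[(st[i].tolist(),mm(p2w(cam(n,s),[c[i]],.062))) for i in range(1,k) if 25<st[i,4]<500])
E
```

```text
t: 5.88
tool_pos: [0.5828, -0.2774, 0.0435]
orientation: [-3.133, 0.232, 0.0]
force: [0.3, 0.3, 0.7]
opening: 0.0006
gripper_force: 0.0
t: 6.5
tool_pos: [0.563, -0.2744, 0.0434]
orientation: [-3.133, 0.232, 0.0]
force: [-0.2, 0.2, 0.6]
opening: 0.0006
gripper_force: 0.0
[-0.19887411  0.21582965  0.59256356] [ 0.04163723 -0.01066536 -0.02519046]
wrist []
scene [([223, 317, 15, 14, 101], array([[ 589. , -279.9,   62. ]])), ([305, 328, 41, 26, 409], array([[ 760.8, -177.3,   62. ]])), ([50, 398, 18, 17, 242], array([[ 457. , -617.1,   62. ]]))]
top [([155, 61, 4, 10, 33], array([[897.1, 347.8,  62. ]])), ([162, 61, 5, 10, 35], array([[897.4, 327.8,  62. ]])), ([169, 62, 4, 9, 34], array([[896.5, 308.2,  62. ]])), ([176, 62, 4, 9, 34], array([[896. , 288.4,  62. ]])), ([208, 62, 4, 9, 28], array([[897.2, 199.3,  62. ]])), ([215, 62, 4, 9, 28], array([[897.4, 179.5,  62. ]])), ([222, 62, 4, 10, 29], array([[897.1, 159.7,  62. ]])), ([229, 62, 4, 10, 30], array([[897.5, 139.8,  62. ]])), ([260, 62, 4, 10, 35], array([[897.5,  50.9,  62. ]])), ([267, 62, 5, 10, 35], array([[897.8,  30.9,  62. ]])), ([274, 63, 4, 9, 34], array([[896.8,  11.5,  62. ]])), ([281, 63, 4, 9, 34], array([[897. ,  -8.3,  62. ]])), ([313, 63, 3, 9, 26], array([[897.8, -97.6,  62. ]])), ([320, 63, 3, 9, 27], array([[ 897.6, -117.3,   62. ]])), ([327, 63, 4, 9, 26], array([[ 896.5, -137.4,   62. ]])), ([334, 63, 4, 9, 28], array([[ 897.7, -157.1,   62. ]])), ([365, 63, 4, 9, 32], array([[ 897.6, -246.1,   62. ]])), ([372, 63, 4, 10, 34], array([[ 897.8, -265.9,   62. ]])), ([379, 64, 4, 9, 33], array([[ 896.8, -285.6,   62. ]])), ([386, 64, 4, 9, 33], array([[ 897. , -305.5,   62. ]])), ([320, 113, 32, 19, 269], array([[ 737., -157.,   62.]])), ([530, 139, 14, 11, 122], array([[ 679.7, -714. ,   62. ]])), ([533, 174, 14, 12, 140], array([[ 580.5, -714.5,   62. ]]))]
```

View pics/q_wrist.png

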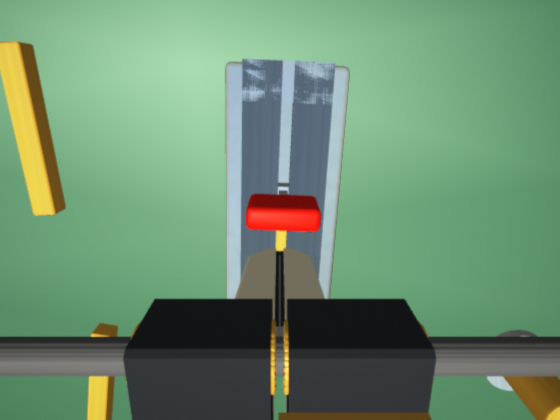

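The tab at (284,212) is clearly on the +x side of the fingers and unmoved, with no force felt. I'll grip the tab across its width and drag it instead, which also gives feedback through the opening.

```bash
python3 -m crank '[[[-1,0,0,-0.05,0,0,0],[-1,0,0,-0.1,0,0,0],[1,0.052,0,-0.12,0,0,0],[1,0.052,0,-0.12,0,0,0],[1,0.052,0,-0.12,0,0,0]]]' 40; python3 -m crank '[[[1,0,0,0,0,0,0],[1,0,0,0.05,0,0,0],[1,0,0,0.1,0,0,0],[1,0,0,0.118,0,0,0],[1,0,0,0.118,0,0,0]]]';python3 -m crank '[[[-1,0,0,0,0,0,0],[-1,0,0,0,0,0,0],[-1,0,0,0,0,0,0],[-1,0,0,0,0,0,0],[-1,0,0,0,0,0,0]]]' 40
```

```text
t: 7.28
tool_pos: [0.5883, -0.2779, 0.1024]
orientation: [-3.132, 0.232, 0.002]
force: [0.0, -0.0, -0.3]
opening: 0.0263
gripper_force: 0.0
t: 7.9
tool_pos: [0.5882, -0.2779, 0.0436]
orientation: [-3.132, 0.232, 0.003]
force: [-0.6, -0.2, 1.0]
opening: 0.0757
gripper_force: 0.0
t: 8.52
tool_pos: [0.5891, -0.2782, 0.0445]
orientation: [3.133, -0.232, 0.0]
force: [-0.7, -0.4, 0.0]
opening: 0.035
gripper_force: 0.0
```

```bash
python3 -m crank '[[[-1,0,0,0,0,0,0],[-1,0,0,0,0,0,0],[-1,0,0,0,0,0,0],[-1,-0.005,0,0,0,0,0],[-1,-0.01,0,0,0,0,0]]]' 40
python3 - <<'E'
from h import *
s=snap('wrist','w3.png');print(s['opening'],s['gripper_force'],s['force'])
E
```

```text
t: 9.15
tool_pos: [0.5839, -0.2775, 0.0444]
orientation: [-3.133, 0.232, 0.0]
force: [-0.8, 0.9, 0.1]
opening: 0.0006
gripper_force: 0.0
0.0005788209073684965 0.0 [-0.75754663  0.91802726  0.14421063]
```

View pics/w3.png

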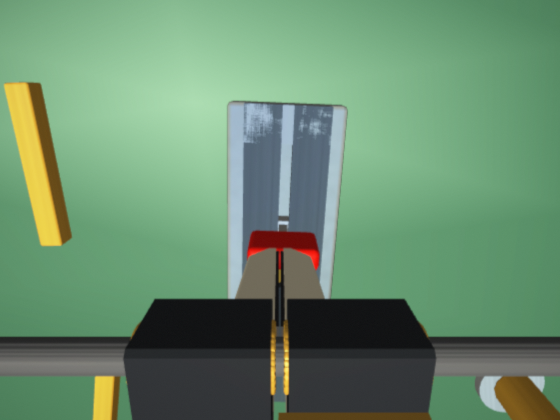

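The fingers have shut to 0.6 mm right where the tab stands, so they pass through it. I'll check whether contact works at all here by touching down gently on the jig roof.

```bash
python3 -m crank '[[[-1,0,0,0.004,0,0,0],[-1,0,0,0.008,0,0,0],[-1,0,0,0.012,0,0,0],[-1,0,0,0.016,0,0,0],[-1,0,0,0.018,0,0,0]]]'; python3 -m crank '[[[-1,0,0,0.002,0,0,0],[-1,0,0,0.004,0,0,0],[-1,0,0,0.004,0,0,0],[-1,0,0,0.004,0,0,0],[-1,0,0,0.004,0,0,0]]]'
```

```text
t: 9.82
tool_pos: [0.5849, -0.2779, 0.0424]
orientation: [3.132, -0.232, 0.003]
force: [-23.1, 12.1, 50.4]
opening: 0.0005
gripper_force: 25.1
t: 10.45
tool_pos: [0.5851, -0.278, 0.0423]
orientation: [3.132, -0.231, 0.003]
force: [-28.2, 15.1, 57.1]
opening: 0.0002
gripper_force: 28.9
```

```bash
python3 -m crank '[[[-1,0,0,-0.02,0,0,0],[-1,0,0,-0.05,0,0,0],[-1,0,0,-0.09,0,0,0],[-1,0.008,0,-0.09,0,0,0],[-1,0.008,0,-0.09,0,0,0]]]' 10; python3 -m crank '[[[-1,0,0,0.005,0,0,0],[-1,0,0,0.01,0,0,0],[-1,0,0,0.015,0,0,0],[-1,0,0,0.02,0,0,0],[-1,0,0,0.024,0,0,0]]]';python3 -m crank '[[[-1,0,0,0.004,0,0,0],[-1,0,0,0.008,0,0,0],[-1,0,0,0.012,0,0,0],[-1,0,0,0.016,0,0,0],[-1,0,0,0.016,0,0,0]]]'
```

```text
t: 11.08
tool_pos: [0.5884, -0.2781, 0.0782]
orientation: [-3.133, 0.232, -0.0]
force: [0.1, -0.0, -0.2]
opening: 0.0004
gripper_force: 0.0
t: 11.7
tool_pos: [0.588, -0.278, 0.0662]
orientation: [-3.133, 0.232, 0.0]
force: [-0.0, -0.2, -0.9]
opening: 0.0002
gripper_force: 0.0
t: 12.32
tool_pos: [0.5879, -0.278, 0.0582]
orientation: [-3.133, 0.232, 0.001]
force: [-0.3, 0.4, 0.3]
opening: 0.0004
gripper_force: 0.0
```

The fingers felt no force 10 mm into the tab, yet met something solid at tool z = 0.0424. In the wrist view the fingertips (280,250) project to about z = 0.07, which is 26 mm above the reported TCP. So the fingers may be effectively shorter than stated, and my strokes passed just over the tab. I'll test this by descending behind the tab and watching the force.

```bash
python3 -m crank '[[[-1,0,0,-0.05,0,0,0],[-1,0.03,0,-0.05,0,0,0],[-1,0.06,0,-0.05,0,0,0],[-1,0.06,0,0,0,0,0],[-1,0.06,0,0.02,0,0,0]]]' 10; python3 -m crank '[[[-1,0,0,0.008,0,0,0],[-1,0,0,0.016,0,0,0],[-1,0,0,0.02,0,0,0],[-1,0,0,0.022,0,0,0],[-1,0,0,0.022,0,0,0]]]';python3 -m crank '[[[-1,0,0,0.006,0,0,0],[-1,0,0,0.012,0,0,0],[-1,0,0,0.016,0,0,0],[-1,0,0,0.016,0,0,0],[-1,0,0,0.016,0,0,0]]]'
```

```text
t: 12.95
tool_pos: [0.6168, -0.2819, 0.0467]
orientation: [-3.132, 0.232, 0.004]
force: [-0.3, 0.4, 0.1]
opening: 0.0005
gripper_force: 0.0
t: 13.58
tool_pos: [0.6179, -0.2826, 0.0377]
orientation: [3.133, -0.232, 0.001]
force: [1.3, -0.1, -0.5]
opening: 0.0007
gripper_force: 0.0
t: 14.2
tool_pos: [0.6178, -0.2825, 0.0295]
orientation: [3.133, -0.232, -0.0]
force: [-0.9, -0.7, 0.1]
opening: 0.0002
gripper_force: 0.0
```

That confirms it: tool z is 0.0295, below the roof height, with no contact. The real fingertips sit about 25.5 mm above the reported TCP, and I'll allow for this from now on. Next I'll go down to tool z = 0.020 and push.

```bash
python3 -m crank '[[[-1,0,0,0.01,0,0,0],[-1,0,0,0.018,0,0,0],[-1,0,0,0.018,0,0,0],[-1,-0.02,0,0.018,0,0,0],[-1,-0.04,0,0.018,0,0,0]]]' 10; python3 -m crank '[[[-1,-0.01,0,0,0,0,0],[-1,-0.02,0,0,0,0,0],[-1,-0.03,0,0,0,0,0],[-1,-0.04,0,0,0,0,0],[-1,-0.05,0,0,0,0,0]]]';python3 -m crank '[[[-1,-0.01,0,0,0,0,0],[-1,-0.02,0,0,0,0,0],[-1,-0.025,0,0,0,0,0],[-1,-0.03,0,0,0,0,0],[-1,-0.03,0,0,0,0,0]]]'
```

```text
t: 14.82
tool_pos: [0.5975, -0.2795, 0.0205]
orientation: [-3.133, 0.232, -0.001]
force: [1.2, 0.0, -0.2]
opening: 0.0005
gripper_force: 1.1
t: 15.45
tool_pos: [0.574, -0.2754, 0.0208]
orientation: [-3.133, 0.232, -0.003]
force: [7.0, 3.1, -2.1]
opening: 0.0005
gripper_force: 2.9
t: 16.08
tool_pos: [0.5595, -0.273, 0.0209]
orientation: [-3.132, 0.232, -0.004]
force: [7.7, 3.0, -3.0]
opening: 0.0002
gripper_force: 3.2
```

```bash
python3 -m crank '[[[-1,-0.004,0,0,0,0,0],[-1,-0.008,0,0,0,0,0],[-1,-0.012,0,0,0,0,0],[-1,-0.014,0,0,0,0,0],[-1,-0.014,0,0,0,0,0]]]';python3 -m crank '[[[-1,-0.003,0,0,0,0,0],[-1,-0.006,0,0,0,0,0],[-1,-0.008,0,0,0,0,0],[-1,-0.008,0,0,0,0,0],[-1,-0.008,0,0,0,0,0]]]'
```

```text
t: 16.7
tool_pos: [0.5553, -0.2723, 0.0211]
orientation: [3.133, -0.232, 0.012]
force: [20.3, 2.2, -11.9]
opening: 0.0002
gripper_force: 9.6
t: 17.32
tool_pos: [0.5551, -0.2723, 0.0213]
orientation: [3.131, -0.232, 0.023]
force: [37.4, -1.6, -24.1]
opening: 0.0002
gripper_force: 18.5
```

It reached the hard stop, with the force climbing to 37 N, so the slide is fully pressed. I'll back off and look at the mouth.

```bash
python3 -m crank '[[[-1,0.02,0,0,0,0,0],[-1,0.04,0,0,0,0,0],[-1,0.08,0,0,0,0,0],[-1,0.11,0,-0.02,0,0,0],[-1,0.11,0,-0.08,0,0,0]]]';python3 -m crank '[[[1,0,0,-0.08,0,0,0],[1,-0.1,0,-0.13,0,0,0],[1,-0.2,0,-0.13,0,0,0],[1,-0.3,0,-0.13,0,0,0],[1,-0.3,0,-0.13,0,0,0]]]'
python3 - <<'E'
from h import *
s=snap('wrist','w4.png',None,1.2); C=cam('wrist',s); print(s['tool_pos'],w2p(C,[[.471,-.258,.021]])*1.2)
im=cv2.imread('raw_w4.png');
for r in brass(im,C,.028,amin=300): print(np.round(r,1))
E
```

```text
t: 17.95
tool_pos: [0.6005, -0.2795, 0.0584]
orientation: [-3.132, 0.232, 0.007]
force: [-1.4, 1.0, -0.1]
opening: 0.0004
gripper_force: 0.0
t: 18.58
tool_pos: [0.4495, -0.257, 0.1242]
orientation: [-3.132, 0.234, 0.006]
force: [-0.0, -0.5, 0.3]
opening: 0.0456
gripper_force: 0.0
[ 0.44946184 -0.25698157  0.12419129] [[331.89819336 201.09254816]]
[ 250.  -226.6  162.2   50.2   81.4  279.   399.1]
[287.7  30.6  52.4  14.3 -21.1   5.2 400. ]
[ 310.9 -128.2   82.5   16.4  -21.   162.5  356.6]
[ 279.6 -337.6   83.1   19.2    1.3  394.7  357.5]
[ 345.1 -240.9  108.2   51.6   81.4  280.7  315.2]
[ 452.  -254.3   33.    13.6   -9.1  275.4  192.8]
[472.9 -42.1  65.4  16.9 -21.1   5.6 206.1]
[ 445.1 -128.4  125.5   16.3  -19.   124.5  217.9]
[ 425.3 -399.7  261.7  153.9    3.9  513.3  193.7]
[ 597.9 -140.8   21.1   17.6   -7.6   82.5   15.5]
```

View pics/w4.png

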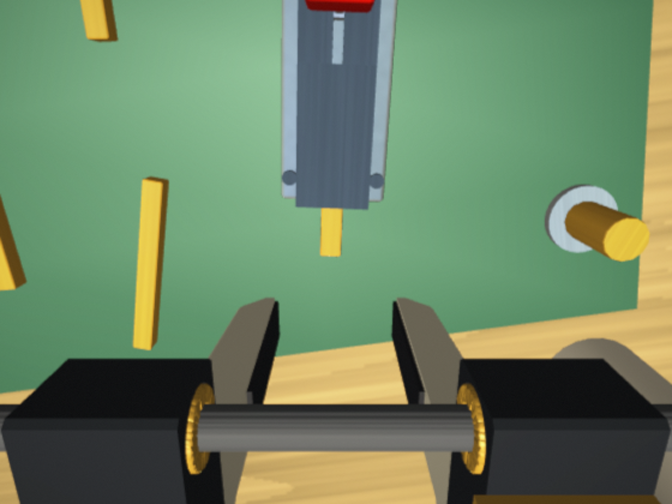

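Run:
```python
from h import *
s=read_state();C=cam('wrist',s)
f=lambda p,z:print(p,z,mm(p2w(C,[np.array(p)/1.2-.1],z)))
f((332,208),.037);f((331,208),.028);f((331,256),.028);f((283,199),.01);f((338,12),.068)
C=cam('wrist'); im=cv2.imread('raw_w4.png')
im2=read_camera('top')[:,:,::-1].copy(); cv2.imwrite('raw_t2.png',im2)
roi=np.zeros_like(im2); roi[122:258,200:440]=im2[122:258,200:440]
for r in brass(roi,cam('top'),.014,amin=25): print(np.round(r,1))
```

```text
(332, 208) 0.037 [[ 472.3 -258.9   37. ]]
(331, 208) 0.028 [[ 470.5 -257.9   28. ]]
(331, 256) 0.028 [[ 437.7 -252.9   28. ]]
(283, 199) 0.01 [[ 477.8 -225.3   10. ]]
(338, 12) 0.068 [[ 577.2 -278.1   68. ]]
[ 441.1 -118.2  129.5   14.3  -19.   319.9  229.5]
[475.  -16.2  68.9  13.9  -3.9 283.8 217.2]
[ 641.9 -135.4   98.5   14.7   -6.9  325.7  160.2]
[648.6 -34.4 130.9  14.2 -16.6 290.8 157. ]
[739.9  14.7  52.3  24.  -89.4 274.2 124.3]
```

The bolt sticks out at (331,208–256), about 34 mm, with its axis at -9°. That is less than the expected 45 mm, so I'll press once more and measure the tab travel at the stop with the scene camera.

```bash
python3 -m crank '[[[-1,0.12,0,0,0,0,0],[-1,0.24,0,0,0,0,0],[-1,0.341,0,0.04,0,0,0],[-1,0.341,0,0.12,0,0,0],[-1,0.341,0,0.16,0,0,0]]]' 20; python3 -m crank '[[[-1,0,0,0.03,0,0,0],[-1,0,0,0.048,0,0,0],[-1,-0.05,0,0.048,0,0,0],[-1,-0.09,0,0.048,0,0,0],[-1,-0.11,0,0.048,0,0,0]]]';python3 -m crank '[[[-1,-0.008,0,0,0,0,0],[-1,-0.016,0,0,0,0,0],[-1,-0.022,0,0,0,0,0],[-1,-0.026,0,0,0,0,0],[-1,-0.028,0,0,0,0,0]]]'
python3 - <<'E'
from h import *
s=read_state(); print(s['force'])
s=snap('scene','s3.png',(180,270,290,370),6)
im=cv2.imread('raw_s3.png');m=cv2.inRange(cv2.cvtColor(im,cv2.COLOR_BGR2HSV),(0,170,80),(6,255,255))
k,l,st,c=cv2.connectedComponentsWithStats(m)
print([(st[i].tolist(),mm(p2w(cam('scene'),[c[i]],.062))) for i in range(1,k) if st[i,4]>25 and st[i,0]<300])
E
```

```text
t: 19.3
tool_pos: [0.6219, -0.2823, 0.0417]
orientation: [-3.132, 0.231, 0.006]
force: [-0.6, 0.2, 0.2]
opening: 0.0135
gripper_force: 0.0
t: 19.92
tool_pos: [0.5687, -0.2754, 0.0231]
orientation: [3.132, -0.233, 0.006]
force: [6.0, 0.6, -2.7]
opening: 0.0005
gripper_force: 2.8
t: 20.55
tool_pos: [0.5563, -0.2731, 0.0231]
orientation: [3.132, -0.232, 0.007]
force: [6.9, 3.2, -2.4]
opening: 0.0002
gripper_force: 3.4
[ 6.94831135  3.1783202  -2.44263393]
[([50, 398, 18, 18, 238], array([[ 457., -617.,   62.]]))]
```

View pics/s3.png

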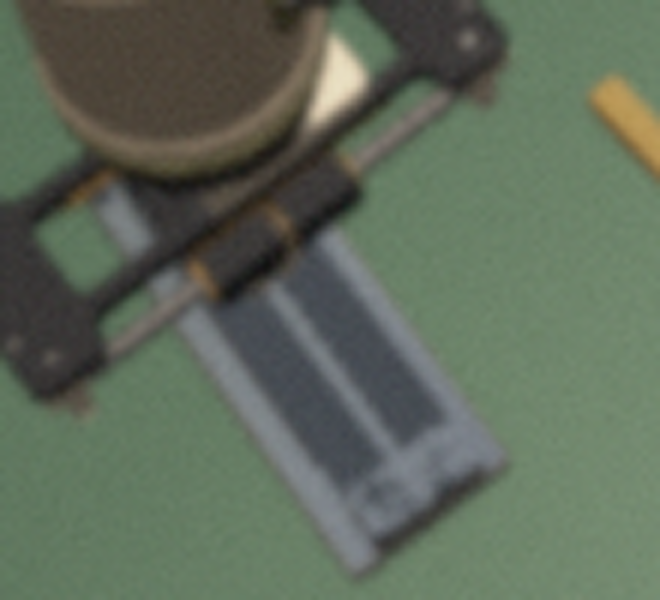

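The gripper hides the tab. The force of about 7.6 N just before the stop matches the spring fully pressed, so the travel is full. I'll press to the stop again, retreat, and look at the bolt.

```bash
python3 -m crank '[[[-1,-0.004,0,0,0,0,0],[-1,-0.007,0,0,0,0,0],[-1,-0.009,0,0,0,0,0],[-1,-0.009,0,0,0,0,0],[-1,-0.009,0,0,0,0,0]]]';python3 -m crank '[[[-1,0.03,0,0,0,0,0],[-1,0.06,0,0,0,0,0],[-1,0.09,0,0,0,0,0],[-1,0.115,0,0,0,0,0],[-1,0.115,0,-0.08,0,0,0]]]' 30;python3 -m crank '[[[1,0,0,-0.1,0,0,0],[1,-0.1,0,-0.13,0,0,0],[1,-0.2,0,-0.13,0,0,0],[1,-0.31,0,-0.13,0,0,0],[1,-0.31,0,-0.13,0,0,0]]]'
python3 - <<'E'
from h import *
s=snap('wrist','w5.png',None,1.2); C=cam('wrist',s)
for r in brass(cv2.imread('raw_w5.png'),C,.028,amin=300):
  if 380<r[0]<500 and -300<r[1]<-200:print(np.round(r,1))
print(toolmove(s,[.450,-.2545,-.0135],80.9))
E
```

```text
t: 21.22
tool_pos: [0.5552, -0.2729, 0.0234]
orientation: [3.131, -0.232, 0.018]
force: [24.4, -0.6, -14.0]
opening: 0.0006
gripper_force: 11.3
t: 21.85
tool_pos: [0.6044, -0.2797, 0.0584]
orientation: [-3.131, 0.232, 0.01]
force: [-0.4, 0.4, 0.4]
opening: 0.0003
gripper_force: 0.0
t: 22.48
tool_pos: [0.4493, -0.257, 0.1259]
orientation: [-3.132, 0.235, 0.004]
force: [0.9, 0.0, 0.5]
opening: 0.0456
gripper_force: 0.0
[ 451.9 -254.4   32.5   13.6   -9.1  275.4  192.3]
[[0.0014, -0.0051, 0.2788], ('yaw now', np.float64(-98.6), 'rz frac', np.float64(0.0059))]
```

The bolt is unchanged: 33–34 mm out, axis (452,-254), yaw -9°. That is plenty to grip. I'll descend, grip, and draw it straight out.

```bash
python3 -m crank '[[[1,0.001,-0.005,0.08,0,0,0.006],[1,0.001,-0.005,0.16,0,0,0.006],[1,0.001,-0.005,0.24,0,0,0.006],[1,0.001,-0.005,0.279,0,0,0.006],[1,0.001,-0.005,0.279,0,0,0.006]]]' 50; python3 -m crank '[[[-1,0,0,0,0,0,0],[-1,0,0,0,0,0,0],[-1,0,0,0,0,0,0],[-1,0,0,0,0,0,0],[-1,0,0,0,0,0,0]]]' 50;python3 -m crank '[[[-1,0,0,0,0,0,0],[-1,0,0,0,0,0,0],[-1,0,0,0,0,0,0],[-1,0,0,0,0,0,0],[-1,-0.01,0,0,0,0,0]]]' 50
```

```text
t: 23.15
tool_pos: [0.4542, -0.2554, -0.014]
orientation: [-3.131, 0.246, 0.003]
force: [-0.2, 0.3, 1.4]
opening: 0.0929
gripper_force: 0.0
t: 23.78
tool_pos: [0.454, -0.2556, -0.0129]
orientation: [3.132, -0.247, 0.0]
force: [0.5, -0.8, -1.1]
opening: 0.0474
gripper_force: 0.0
t: 24.4
tool_pos: [0.449, -0.2548, -0.0131]
orientation: [-3.132, 0.247, -0.0]
force: [1.2, -0.1, -0.2]
opening: 0.0133
gripper_force: 50.0
```

```bash
python3 -m crank '[[[-1,-0.03,0,0,0,0,0],[-1,-0.06,0,0,0,0,0],[-1,-0.1,0,0,0,0,0],[-1,-0.14,0,0,0,0,0],[-1,-0.15,0,0,0,0,0]]]'; python3 -m crank '[[[-1,-0.01,0,-0.04,0,0,0],[-1,-0.01,0,-0.1,0,0,0],[-1,-0.01,0,-0.15,0,0,0],[-1,-0.01,0,-0.2,0,0,0],[-1,-0.01,0,-0.2,0,0,0]]]'
python3 - <<'E'
from h import *
s=snap('wrist','w6.png',None,1.2); C=cam('wrist',s)
ax=np.array([np.cos(np.radians(-8.9)),np.sin(np.radians(-8.9)),0]);ay=np.array([-ax[1],ax[0],0]);T=np.array([.610,.1951,0])
print(s['tool_pos'],toolmove(s,T-.033*ax-.011*ay+[0,0,.1],81.1))
E
```

```text
t: 25.02
tool_pos: [0.3736, -0.2425, -0.0136]
orientation: [-3.131, 0.248, 0.002]
force: [0.1, -0.6, -1.3]
opening: 0.0135
gripper_force: 50.0
t: 25.65
tool_pos: [0.3717, -0.2435, 0.089]
orientation: [3.129, -0.247, 0.006]
force: [-0.9, -0.1, -2.9]
opening: 0.0132
gripper_force: 50.0
[ 0.37174432 -0.2435273   0.08901082] [[0.2673, -0.9189, -0.023], ('yaw now', np.float64(-99.0), 'rz frac', np.float64(-0.0013))]
```

View pics/w6.png

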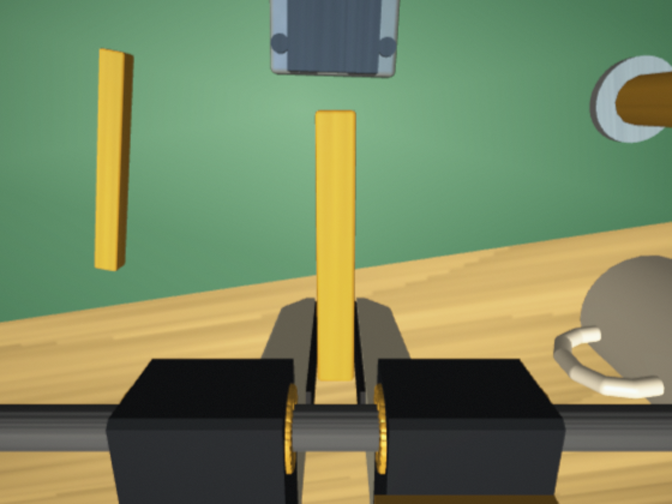

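The bolt is held level, from (336,111) at its far end to (336,380), with 50 N on it. I'll carry it to the middle compartment.

```bash
python3 -m crank '[[[-1,0.03,-0.12,-0.02,0,0,0],[-1,0.07,-0.24,-0.02,0,0,0],[-1,0.1,-0.36,-0.02,0,0,0],[-1,0.14,-0.48,-0.02,0,0,0],[-1,0.17,-0.6,-0.02,0,0,0]]]'; python3 -m crank '[[[-1,0.03,-0.11,0,0,0,0],[-1,0.06,-0.22,0,0,0,0],[-1,0.097,-0.319,0,0,0,0],[-1,0.097,-0.319,0,0,0,0],[-1,0.097,-0.319,0,0,0,0]]]'
cat >> h.py <<'E'
ax=np.array([np.cos(np.radians(-8.9)),np.sin(np.radians(-8.9)),0]);ay=np.array([-ax[1],ax[0],0]);T=np.array([.610,.1951,0])
E
python3 - <<'E'
from h import *
s=read_state();s2=dict(s)
# far end offset in tool frame from w6
s6=dict(s);s6['tool_pos']=np.array([.37174,-.24353,.08901]);s6['orientation']=np.array([3.129,-.247,.006])
C=cam('wrist',s6); e=p2w(C,[np.array([336,111])/1.2-.1],.130)[0]; d=np.linalg.norm(e-s6['tool_pos']-[0,0,.041]);print('far end from tcp',mm(d),'offset centre',mm(d-.05))
o=d-.05
# tray look: walls by wrist
s=snap('wrist','w7.png',None,1.2)
print(s['tool_pos'],s['gripper_force'],toolmove(s,T-o*ax-.011*ay+[0,0,-.008],81.1))
C=cam('wrist',s); print(np.round(w2p(C,[T+x*ax+y*ay+[0,0,.023] for x,y in((.079,.079),(.079,-.079),(-.079,.079),(-.079,-.079),(.058,.023),(.058,-.023))])*1.2))
E
```

```text
t: 26.32
tool_pos: [0.5007, 0.0425, 0.0951]
orientation: [3.132, -0.247, -0.003]
force: [1.0, -1.2, -1.9]
opening: 0.0138
gripper_force: 50.0
t: 26.95
tool_pos: [0.5724, 0.19, 0.0947]
orientation: [3.131, -0.246, -0.005]
force: [0.7, -0.8, -1.9]
opening: 0.0137
gripper_force: 50.0
far end from tcp 80.5 offset centre 30.5
[0.57243144 0.18997905 0.09473565] 49.99917268753052 [[0.0122, -0.0001, 0.2054], ('yaw now', np.float64(-99.0), 'rz frac', np.float64(-0.0009))]
[[167.  41.]
 [462.  41.]
 [195. 310.]
 [441. 309.]
 [273.  83.]
 [357.  83.]]
```

View pics/w7.png

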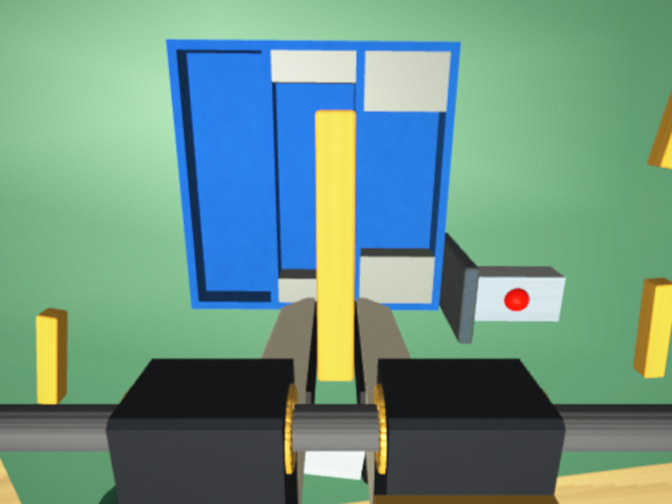

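The projected tray corners match the picture to about 2 px ((167,41), (460,43), (438,308)), so the tray pose holds. I'll lower until the fingertips are just over the walls, then release.

```bash
python3 -m crank '[[[-1,0.012,0.001,0.06,0,0,0],[-1,0.012,0.001,0.12,0,0,0],[-1,0.012,0.001,0.17,0,0,0],[-1,0.012,0.001,0.19,0,0,0],[-1,0.012,0.001,0.19,0,0,0]]]'; python3 -m crank '[[[-1,0,0,0,0,0,0],[-0.3,0,0,0,0,0,0],[-0.3,0,0,0,0,0,0],[-0.3,0,0,0,0,0,0],[-0.3,0,0,0,0,0,0]]]';python3 -m crank '[[[0,0,0,-0.05,0,0,0],[0.5,0,0,-0.1,0,0,0],[1,0,0,-0.15,0,0,0],[1,0,0,-0.2,0,0,0],[1,0,0,-0.2,0,0,0]]]'
python3 - <<'E'
from h import *
s=snap('wrist','w8.png',(60,0,500,300),1.8); C=cam('wrist',s); print(s['tool_pos'])
for r in brass(cv2.imread('raw_w8.png'),C,.019,amin=300):
  p=np.array([r[0],r[1],0])/1000-T; print(np.round(r,1),'tray',mm([p@ax,p@ay]))
print('mid_a',toolmove(s,[.642,-.1354,.1],90-6.9))
E
```

```text
t: 27.62
tool_pos: [0.579, 0.188, 0.0016]
orientation: [3.131, -0.249, -0.002]
force: [0.2, 0.2, -1.0]
opening: 0.0135
gripper_force: 50.0
t: 28.25
tool_pos: [0.5797, 0.189, 0.0021]
orientation: [-3.132, 0.247, -0.0]
force: [0.1, -0.3, 0.1]
opening: 0.0324
gripper_force: 0.0
t: 28.88
tool_pos: [0.5815, 0.1894, 0.1045]
orientation: [-3.13, 0.247, -0.007]
force: [0.1, 0.4, 0.4]
opening: 0.0781
gripper_force: 0.0
[0.58150613 0.18937021 0.10451779]
[367.1 147.2 106.5  15.2  81.  362.1 415.7] tray [-232.5  -84.9]
[464.4 378.7  82.4  26.3 -24.6  86.9 358.9] tray [-172.3  158.9]
[412.1  46.9  83.1  27.7   6.1 470.5 357.4] tray [-172.6 -177. ]
[542.1 384.3  34.9  18.7 -19.4  53.4 281.4] tray [-96.4 176.4]
[490.6 -10.   54.6  21.3  -3.9 538.1 269.5] tray [ -86.2 -221.1]
[610.9 184.2  98.   13.3  -8.6 280.1 158.1] tray [  2.5 -10.6]
[619.1  -9.1  66.   20.2   3.2 551.1 109.3] tray [  40.6 -200.4]
mid_a [[0.2213, 0.6226, 0.0089], ('yaw now', np.float64(-99.0), 'rz frac', np.float64(-0.0235))]
```

The jig bolt lies in the middle compartment at tray (2,-11), parallel to it. I'll re-check the remaining bolts from the top camera.

```bash
cat > t.py <<'E'
from h import *
import sys
s=snap('top','tt.png'); im=cv2.imread('raw_tt.png');roi=np.zeros_like(im); roi[122:258,114:440]=im[122:258,114:440]
for r in brass(roi,cam('top'),.014,amin=40):
  if r[3]<20: print(np.round(r,1), 'above->',toolmove(s,[r[0]/1e3,r[1]/1e3,.06],90+r[4]))
E
python3 t.py
```

```text
[ 441.1 -118.2  129.5   14.3  -19.   319.9  229.5] above-> [[-0.1789, 0.6507, 0.0843], ('yaw now', np.float64(-99.0), 'rz frac', np.float64(0.111))]
[475.  -16.2  68.9  13.9  -3.9 283.8 217.2] above-> [[-0.1439, 0.4386, 0.0845], ('yaw now', np.float64(-99.0), 'rz frac', np.float64(-0.0565))]
[ 642.1 -135.4   98.9   14.7   -6.9  325.8  160. ] above-> [[0.2236, 0.6218, 0.0851], ('yaw now', np.float64(-99.0), 'rz frac', np.float64(-0.0236))]
[649.  -34.6 130.   14.4 -16.6 290.9 156.8] above-> [[0.2056, 0.4204, 0.0852], ('yaw now', np.float64(-99.0), 'rz frac', np.float64(0.0847))]
```

```bash
cat > m.py <<'E'
from h import *
import sys
x,y,z,yaw=map(float,sys.argv[1:5]); print(toolmove(read_state(),[x/1e3,y/1e3,z/1e3],yaw))
E
python3 -m crank '[[[1,0.06,0.12,0,0,0,0.03],[1,0.12,0.24,0.02,0,0,0.06],[1,0.17,0.34,0.05,0,0,0.085],[1,0.206,0.42,0.085,0,0,0.085],[1,0.206,0.42,0.085,0,0,0.085]]]' 40; python3 m.py 649 -34.6 -20.5 73.4
```

```text
t: 29.6
tool_pos: [0.646, -0.0382, 0.0549]
orientation: [3.107, -0.462, -0.01]
force: [-0.9, 0.1, 0.5]
opening: 0.0927
gripper_force: 0.0
[[0.0046, -0.0088, 0.1508], ('yaw now', np.float64(-106.9), 'rz frac', np.float64(-0.0037))]
```

```bash
python3 -m crank '[[[1,0.003,-0.004,0.05,0,0,0],[1,0.003,-0.004,0.1,0,0,0],[1,0.003,-0.004,0.14,0,0,0],[1,0.003,-0.004,0.153,0,0,0],[-1,0.003,-0.004,0.153,0,0,0]]]' 40; python3 -m crank '[[[-1,0,0,0,0,0,0],[-1,0,0,0,0,0,0],[-1,0,0,0,0,0,0],[-1,0,0,0,0,0,0],[-1,0,0,0,0,0,0]]]';python3 -m crank '[[[-1,0,0,0,0,0,0],[-1,0,0,0,0,0,0],[-1,0,0,0,0,0,0],[-1,0,0,0,0,0,0],[-1,0,0,-0.02,0,0,0]]]'; python3 m.py 616 244 95 81.1
```

```text
t: 30.22
tool_pos: [0.6501, -0.0328, -0.0174]
orientation: [-3.108, 0.455, 0.001]
force: [-0.2, -0.4, 0.5]
opening: 0.0871
gripper_force: 0.0
t: 30.85
tool_pos: [0.6504, -0.0332, -0.017]
orientation: [-3.108, 0.455, -0.0]
force: [-0.6, -0.2, 0.2]
opening: 0.0378
gripper_force: 0.0
t: 31.48
tool_pos: [0.6491, -0.0329, -0.0081]
orientation: [-3.108, 0.455, 0.004]
force: [0.2, 0.0, -1.6]
opening: 0.0132
gripper_force: 40.0
[[-0.2229, -0.5115, -0.2057], ('yaw now', np.float64(-106.7), 'rz frac', np.float64(-0.0863))]
```

```bash
python3 m.py 619.5 256 85 81.1; python3 -m crank '[[[-1,0,0,-0.09,0,0,0],[-1,-0.04,-0.09,-0.17,0,0,0],[-1,-0.08,-0.2,-0.185,0,0,-0.03],[-1,-0.13,-0.32,-0.185,0,0,-0.06],[-1,-0.18,-0.44,-0.185,0,0,-0.086]]]'; python3 m.py 619.5 256 85 81.1
```

```text
[[-0.223, -0.5365, -0.1857], ('yaw now', np.float64(-106.7), 'rz frac', np.float64(-0.0863))]
t: 32.1
tool_pos: [0.6277, 0.2004, 0.0866]
orientation: [-3.132, 0.243, -0.002]
force: [1.1, 0.3, -1.9]
opening: 0.0131
gripper_force: 40.0
[[-0.0333, -0.1073, 0.0032], ('yaw now', np.float64(-98.9), 'rz frac', np.float64(0.0004))]
```

Now settle above the slot, check the residual, then lower and release.

```bash
python3 -m crank '[[[-1,-0.015,-0.05,0,0,0,0],[-1,-0.033,-0.105,0,0,0,0],[-1,-0.033,-0.105,0,0,0,0],[-1,-0.033,-0.105,0,0,0,0],[-1,-0.033,-0.105,0,0,0,0]]]'; python3 m.py 619.5 256 0 81.1
```

```text
t: 32.72
tool_pos: [0.62, 0.2517, 0.0856]
orientation: [3.132, -0.246, 0.0]
force: [0.7, -0.5, -2.1]
opening: 0.0134
gripper_force: 40.0
[[-0.0023, -0.0083, 0.1712], ('yaw now', np.float64(-99.0), 'rz frac', np.float64(-0.0011))]
```

```bash
python3 -m crank '[[[-1,-0.002,-0.006,0.06,0,0,0],[-1,-0.002,-0.006,0.12,0,0,0],[-1,-0.002,-0.006,0.16,0,0,0],[-1,-0.002,-0.006,0.171,0,0,0],[-1,-0.002,-0.006,0.171,0,0,0]]]'; python3 -m crank '[[[-1,0,0,0,0,0,0],[-0.3,0,0,0,0,0,0],[-0.3,0,0,0,0,0,0],[-0.3,0,0,0,0,0,0],[-0.3,0,0,0,0,0,0]]]';python3 -m crank '[[[0,0,0,-0.05,0,0,0],[0.5,0,0,-0.1,0,0,0],[1,0,0,-0.15,0,0,0],[1,0,0,-0.2,0,0,0],[1,0,0,-0.2,0,0,0]]]'
cat > w.py <<'E'
from h import *
s=snap('wrist','wl.png'); C=cam('wrist',s); print(s['tool_pos'])
for r in brass(cv2.imread('raw_wl.png'),C,.019,amin=300):
  p=np.array([r[0],r[1],0])/1000-T
  if abs(p@ax)<.08 and abs(p@ay)<.08: print(np.round(r,1),'tray',mm([p@ax,p@ay]))
E
python3 w.py; python3 t.py
```

```text
t: 33.35
tool_pos: [0.6195, 0.2558, 0.0003]
orientation: [-3.132, 0.245, -0.0]
force: [0.6, 1.1, -2.0]
opening: 0.0132
gripper_force: 40.0
t: 33.98
tool_pos: [0.6192, 0.256, 0.0001]
orientation: [-3.132, 0.244, -0.0]
force: [0.7, -0.6, -0.3]
opening: 0.032
gripper_force: 0.0
t: 34.6
tool_pos: [0.621, 0.2566, 0.1028]
orientation: [-3.13, 0.244, -0.007]
force: [0.4, -0.2, -0.2]
opening: 0.078
gripper_force: 0.0
[0.62103468 0.25661276 0.10279859]
[614.5 185.1  93.9  16.   -8.7 373.6 192.7] tray [ 6.  -9.2]
[620.1 256.3 129.1  13.4  -8.8 280.  197. ] tray [ 0.5 62. ]
[ 441.1 -118.2  129.5   14.3  -19.   320.   229.5] above-> [[-0.2373, 0.7954, 0.0802], ('yaw now', np.float64(-98.9), 'rz frac', np.float64(0.112))]
[475.  -16.2  68.9  13.9  -3.9 283.8 217.2] above-> [[-0.2019, 0.5833, 0.0805], ('yaw now', np.float64(-98.9), 'rz frac', np.float64(-0.0555))]
[593.2 262.5  58.4  14.6  -9.  187.1 174.6] above-> [[-0.0549, -0.004, 0.0814], ('yaw now', np.float64(-98.9), 'rz frac', np.float64(0.0008))]
[611.5 185.5  99.8  13.4  -8.9 213.8 168.8] above-> [[0.0052, 0.1425, 0.0813], ('yaw now', np.float64(-98.9), 'rz frac', np.float64(-0.0001))]
[ 642.1 -135.4   98.9   14.7   -6.9  325.8  160. ] above-> [[0.1653, 0.7671, 0.081], ('yaw now', np.float64(-98.9), 'rz frac', np.float64(-0.0227))]
```

Long bolt in at tray (0,62). Next is the short bolt at (518,400), the left one. I'll approach and check it with the wrist camera.

```bash
python3 m.py 518.5 400 60 70.6; python3 -m crank '[[[1,-0.06,-0.07,0,0,0,0.03],[1,-0.12,-0.14,0.02,0,0,0.06],[1,-0.18,-0.21,0.05,0,0,0.11],[1,-0.246,-0.253,0.08,0,0,0.116],[1,-0.246,-0.253,0.08,0,0,0.116]]]' 40
python3 - <<'E'
from h import *
s=snap('wrist','wk.png'); C=cam('wrist',s)
print([np.round(r,1) for r in brass(cv2.imread('raw_wk.png'),C,.014,amin=300)])
E
python3 m.py 518.5 400 -23 70.6
```

```text
[[-0.2432, -0.2535, 0.0785], ('yaw now', np.float64(-98.9), 'rz frac', np.float64(0.1164))]
t: 35.33
tool_pos: [0.5127, 0.4006, 0.0557]
orientation: [3.094, -0.522, -0.008]
force: [0.1, -0.3, -0.5]
opening: 0.0933
gripper_force: 0.0
[array([335.4, 344.8,  53.4,  17.9,   8.4, 422.2, 398.3]), array([384.6, 482. , 147.6,  40.7,  70.5, 235.3, 402.4]), array([462.1, 605.1,  56.2,  15.4, -24.5,  42.1, 366. ]), array([ 3.519e+02,  2.770e+02,  7.250e+01,  2.570e+01, -1.000e-01,
        5.071e+02,  3.578e+02]), array([479.1, 481.6,  64.7,  46.6, -19.4, 188.9, 306.8]), array([519.6, 399.2,  70.7,  13.7, -19.7, 277.4, 206.7]), array([578.5, 262.9,  47.3,  18.5,  -9.4, 467.2,  41.1]), array([573.7, 503. , 203.9, 118.9, -31.6,  64. , 159.2])]
[[0.0074, -0.0033, 0.1601], ('yaw now', np.float64(-109.2), 'rz frac', np.float64(0.002))]
```

```bash
python3 -m crank '[[[1,0.008,-0.002,0.05,0,0,0],[1,0.009,-0.002,0.1,0,0,0],[1,0.009,-0.002,0.14,0,0,0],[1,0.009,-0.002,0.157,0,0,0],[-1,0.009,-0.002,0.157,0,0,0]]]' 40; python3 -m crank '[[[-1,0,0,0,0,0,0],[-1,0,0,0,0,0,0],[-1,0,0,0,0,0,0],[-1,0,0,0,0,0,0],[-1,0,0,0,0,0,0]]]';python3 -m crank '[[[-1,0,0,0,0,0,0],[-1,0,0,0,0,0,0],[-1,0,0,0,0,0,0],[-1,0,0,0,0,0,0],[-1,0,0,-0.02,0,0,0]]]'
python3 - <<'E'
from h import *
p=T-.051*ay
for n,o in(("short lo",-.0105),("hi",.0105)): print(n,mm(p+o*ay))
s=read_state();print(toolmove(s,p+.0105*ay+[0,0,.085],81.1))
E
```

```text
t: 36.0
tool_pos: [0.5217, 0.3989, -0.0192]
orientation: [3.096, -0.529, -0.001]
force: [-0.0, -0.4, 1.0]
opening: 0.087
gripper_force: 0.0
t: 36.62
tool_pos: [0.5218, 0.3995, -0.0185]
orientation: [-3.097, 0.528, -0.0]
force: [-0.6, -0.7, 1.0]
opening: 0.038
gripper_force: 0.0
t: 37.25
tool_pos: [0.5209, 0.3989, -0.0095]
orientation: [3.095, -0.528, -0.003]
force: [-0.0, 1.1, -0.4]
opening: 0.0134
gripper_force: 40.0
short lo [600.5 134.3   0. ]
hi [603.7 155.1   0. ]
[[0.3178, 0.4053, -0.1887], ('yaw now', np.float64(-109.4), 'rz frac', np.float64(-0.1163))]
```

```bash
python3 -m crank '[[[-1,0,0,-0.09,0,0,0],[-1,0.06,0.08,-0.17,0,0,-0.03],[-1,0.14,0.17,-0.189,0,0,-0.07],[-1,0.22,0.26,-0.189,0,0,-0.11],[-1,0.29,0.34,-0.189,0,0,-0.116]]]'; python3 m.py 603.7 155.1 85 81.1
```

```text
t: 37.88
tool_pos: [0.6033, 0.1891, 0.0873]
orientation: [-3.132, 0.243, -0.003]
force: [0.3, -0.1, -0.3]
opening: 0.0136
gripper_force: 40.0
[[0.0113, 0.0672, 0.0046], ('yaw now', np.float64(-98.9), 'rz frac', np.float64(0.0002))]
```

```bash
python3 -m crank '[[[-1,0.006,0.035,0,0,0,0],[-1,0.01,0.07,0.02,0,0,0],[-1,0.01,0.07,0.06,0,0,0],[-1,0.01,0.07,0.11,0,0,0],[-1,0.01,0.07,0.14,0,0,0]]]'; python3 m.py 603.7 155.1 0 81.1
```

```text
t: 38.5
tool_pos: [0.5995, 0.1568, 0.0128]
orientation: [3.132, -0.242, -0.006]
force: [0.5, -1.0, -2.1]
opening: 0.0132
gripper_force: 40.0
[[0.009, 0.002, 0.0255], ('yaw now', np.float64(-98.8), 'rz frac', np.float64(0.0006))]
```

```bash
python3 -m crank '[[[-1,0.009,0.002,0.01,0,0,0],[-1,0.009,0.002,0.022,0,0,0],[-1,0.009,0.002,0.022,0,0,0],[-1,0.009,0.002,0.022,0,0,0],[-0.3,0.009,0.002,0.022,0,0,0]]]'; python3 -m crank '[[[-0.3,0,0,0,0,0,0],[-0.3,0,0,0,0,0,0],[-0.3,0,0,0,0,0,0],[-0.3,0,0,-0.02,0,0,0],[0.3,0,0,-0.08,0,0,0]]]';python3 -m crank '[[[1,0,0,-0.06,0,0,0],[1,0,0,-0.12,0,0,0],[1,0,0,-0.12,0,0,0],[1,0,0,-0.12,0,0,0],[1,0,0,-0.12,0,0,0]]]'; python3 w.py; python3 t.py
```

```text
t: 39.12
tool_pos: [0.6066, 0.1541, 0.0058]
orientation: [-3.132, 0.245, -0.002]
force: [-0.2, -0.3, 0.6]
opening: 0.0193
gripper_force: 0.0
t: 39.75
tool_pos: [0.6043, 0.1537, 0.0438]
orientation: [3.131, -0.244, -0.006]
force: [-0.5, 0.4, -0.2]
opening: 0.0385
gripper_force: 0.0
t: 40.38
tool_pos: [0.6049, 0.1538, 0.1032]
orientation: [3.131, -0.244, -0.004]
force: [-0.6, 0.4, -1.1]
opening: 0.0878
gripper_force: 0.0
[0.60492062 0.15378227 0.10321993]
[604.3 153.7  69.7  13.2  -8.5 279.6 199.5] tray [  0.7 -41.8]
[611.7 183.7  99.3  13.9  -9.  239.  194.5] tray [  3.5 -11. ]
[624.4 253.5 118.6  16.6  -9.  144.8 187.1] tray [ 5.2 60. ]
[ 441.1 -118.2  129.5   14.3  -19.   320.   229.5] above-> [[-0.2393, 0.5883, 0.0877], ('yaw now', np.float64(-98.9), 'rz frac', np.float64(0.1124))]
[475.  -16.2  68.9  13.9  -3.9 283.8 217.2] above-> [[-0.2039, 0.3761, 0.0874], ('yaw now', np.float64(-98.9), 'rz frac', np.float64(-0.0555))]
[594.4 261.7  75.1  13.5  -9.  187.  174.6] above-> [[-0.0543, -0.21, 0.0865], ('yaw now', np.float64(-98.9), 'rz frac', np.float64(0.0008))]
[ 642.1 -135.4   98.9   14.7   -6.9  325.8  159.7] above-> [[0.1633, 0.5599, 0.0867], ('yaw now', np.float64(-98.9), 'rz frac', np.float64(-0.0226))]
```

Short in at tray (1,-42). Next is mid_a at (642,-135).

```bash
python3 -m crank '[[[1,0.04,0.12,0,0,0,0],[1,0.08,0.24,0,0,0,-0.02],[1,0.12,0.36,0,0,0,-0.023],[1,0.15,0.46,0.03,0,0,-0.023],[1,0.163,0.56,0.06,0,0,-0.023]]]' 40; python3 -m crank '[[[1,0,0,0.02,0,0,0],[1,0,0,0.02,0,0,0],[1,0,0,0.02,0,0,0],[1,0,0,0.04,0,0,0],[1,0,0,0.06,0,0,0]]]';  python3 m.py 642 -135.4 -21 83.1;python3 t.py
```

```text
t: 41.1
tool_pos: [0.6431, -0.1373, 0.0741]
orientation: [-3.136, 0.189, 0.0]
force: [-0.3, 0.9, -1.0]
opening: 0.0931
gripper_force: 0.0
t: 41.72
tool_pos: [0.6434, -0.1344, 0.0447]
orientation: [3.136, -0.186, 0.001]
force: [-0.2, 0.3, -0.3]
opening: 0.0926
gripper_force: 0.0
[[-0.0027, 0.0022, 0.1314], ('yaw now', np.float64(-96.8), 'rz frac', np.float64(0.0012))]
[603.9 154.9  68.7  13.2  -9.  224.4 171.7] above-> [[-0.147, -0.5652, -0.0307], ('yaw now', np.float64(-96.8), 'rz frac', np.float64(0.024))]
[ 627.1 -133.7   56.4   14.6   -7.2  325.2  164.7] above-> [[-0.0326, 0.0023, -0.0306], ('yaw now', np.float64(-96.8), 'rz frac', np.float64(0.0042))]
[611.5 185.5  99.8  13.4  -8.9 213.8 168.8] above-> [[-0.139, -0.6278, -0.0307], ('yaw now', np.float64(-96.8), 'rz frac', np.float64(0.0237))]
[620.5 257.6 128.1  13.5  -8.9 188.6 165.5] above-> [[-0.1382, -0.7732, -0.0307], ('yaw now', np.float64(-96.8), 'rz frac', np.float64(0.0236))]
```

```bash
python3 -m crank '[[[1,-0.002,0.002,0.05,0,0,0],[1,-0.002,0.002,0.1,0,0,0],[1,-0.002,0.002,0.122,0,0,0],[1,-0.002,0.002,0.128,0,0,0],[-1,-0.002,0.002,0.128,0,0,0]]]' 40; python3 -m crank '[[[-1,0,0,0,0,0,0],[-1,0,0,0,0,0,0],[-1,0,0,0,0,0,0],[-1,0,0,0,0,0,0],[-1,0,0,0,0,0,0]]]';python3 -m crank '[[[-1,0,0,0,0,0,0],[-1,0,0,0,0,0,0],[-1,0,0,0,0,0,0],[-1,0,0,0,0,0,0],[-1,0,0,-0.02,0,0,0]]]'
python3 - <<'E'
from h import *
p=T+.0105*ay;print(mm(p)); print(toolmove(read_state(),p+[0,0,.085],81.1))
E
```

```text
t: 42.4
tool_pos: [0.6425, -0.1362, -0.0184]
orientation: [3.136, -0.188, 0.001]
force: [-0.3, -0.4, 0.2]
opening: 0.0866
gripper_force: 0.0
t: 43.02
tool_pos: [0.642, -0.1361, -0.019]
orientation: [-3.136, 0.188, -0.0]
force: [-0.7, -0.6, -0.5]
opening: 0.0375
gripper_force: 0.0
t: 43.65
tool_pos: [0.6408, -0.1357, -0.0101]
orientation: [-3.135, 0.188, 0.004]
force: [-0.4, -0.1, -1.4]
opening: 0.0131
gripper_force: 40.0
[611.6 205.5   0. ]
[[-0.1398, -0.6707, -0.1895], ('yaw now', np.float64(-96.9), 'rz frac', np.float64(0.0227))]
```

```bash
python3 -m crank '[[[-1,0,0,-0.09,0,0,0],[-1,-0.02,-0.1,-0.17,0,0,0.02],[-1,-0.04,-0.22,-0.189,0,0,0.023],[-1,-0.07,-0.34,-0.189,0,0,0.023],[-1,-0.1,-0.46,-0.189,0,0,0.023]]]';  python3 -m crank '[[[-1,-0.02,-0.11,0,0,0,0],[-1,-0.033,-0.211,0,0,0,0],[-1,-0.033,-0.211,0,0,0,0],[-1,-0.033,-0.211,0,0,0,0],[-1,-0.033,-0.211,0.04,0,0,0]]]'; python3 m.py 611.6 205.5 0 81.1
```

```text
t: 44.28
tool_pos: [0.6198, 0.1001, 0.0867]
orientation: [-3.132, 0.245, -0.002]
force: [0.7, -0.1, -2.2]
opening: 0.0134
gripper_force: 40.0
t: 44.9
tool_pos: [0.6219, 0.2039, 0.0671]
orientation: [-3.131, 0.247, -0.006]
force: [-0.1, -0.2, -1.0]
opening: 0.0134
gripper_force: 40.0
[[-0.0213, 0.0003, 0.1341], ('yaw now', np.float64(-99.0), 'rz frac', np.float64(-0.0013))]
```

```bash
python3 -m crank '[[[-1,-0.021,0,0.03,0,0,0],[-1,-0.021,0,0.07,0,0,0],[-1,-0.021,0,0.11,0,0,0],[-1,-0.021,0,0.133,0,0,0],[-1,-0.021,0,0.133,0,0,0]]]'; python3 m.py 611.6 205.5 0 81.1;  python3 -m crank '[[[-1,0,0,0,0,0,0],[-0.3,0,0,0,0,0,0],[-0.3,0,0,0,0,0,0],[-0.3,0,0,0,0,0,0],[-0.3,0,0,0,0,0,0]]]';python3 -m crank '[[[0,0,0,-0.05,0,0,0],[0.5,0,0,-0.1,0,0,0],[1,0,0,-0.15,0,0,0],[1,0,0,-0.2,0,0,0],[1,0,0,-0.2,0,0,0]]]'; python3 w.py; python3 t.py
```

```text
t: 45.52
tool_pos: [0.6086, 0.2061, -0.0027]
orientation: [3.131, -0.245, -0.004]
force: [0.4, 0.3, -1.2]
opening: 0.0131
gripper_force: 40.0
[[0.0061, 0.0003, -0.0055], ('yaw now', np.float64(-98.9), 'rz frac', np.float64(-0.0004))]
t: 46.15
tool_pos: [0.6096, 0.2066, -0.0008]
orientation: [-3.132, 0.244, -0.0]
force: [0.1, 0.3, -0.3]
opening: 0.0328
gripper_force: 0.0
t: 46.78
tool_pos: [0.6115, 0.2071, 0.1017]
orientation: [-3.13, 0.244, -0.007]
force: [0.0, 0.4, 0.0]
opening: 0.078
gripper_force: 0.0
[0.61145061 0.20707286 0.10171883]
[604.  154.5  69.8  15.1  -9.  349.1 198.1] tray [  0.4 -41. ]
[610.2 207.4 100.3  13.3  -8.9 279.2 200.4] tray [-1.7 12.2]
[611.5 184.5  99.3  13.9  -9.  308.9 193.3] tray [  3.1 -10.2]
[620.1 255.4 128.2  14.6  -8.9 214.8 194.6] tray [ 0.7 61.2]
[ 441.1 -118.2  129.5   14.3  -19.1  319.9  229.5] above-> [[-0.2336, 0.6947, 0.0784], ('yaw now', np.float64(-98.9), 'rz frac', np.float64(0.1126))]
[475.  -16.2  68.9  13.9  -3.9 283.8 217.2] above-> [[-0.1983, 0.4826, 0.0786], ('yaw now', np.float64(-98.9), 'rz frac', np.float64(-0.0555))]
[585.3 189.7  46.4  14.6 -11.  211.9 178.1] above-> [[-0.0442, 0.0416, 0.0793], ('yaw now', np.float64(-98.9), 'rz frac', np.float64(0.0233))]
[603.9 154.9  68.7  13.2  -9.  224.7 172. ] above-> [[0.0033, 0.1046, 0.0793], ('yaw now', np.float64(-98.9), 'rz frac', np.float64(0.0002))]
```

Both middle bolts are in. Next is the long bolt at (441,-118), yaw -19.

```bash
python3 -m crank '[[[1,-0.04,0.12,0,0,0,0.03],[1,-0.08,0.24,0,0,0,0.06],[1,-0.12,0.36,0,0,0,0.09],[1,-0.16,0.48,0,0,0,0.112],[1,-0.2,0.6,0,0,0,0.112]]]' 40; python3 -m crank '[[[1,-0.02,0.1,0.01,0,0,0],[1,-0.02,0.1,0.02,0,0,0],[1,-0.02,0.1,0.06,0,0,0],[1,-0.02,0.1,0.08,0,0,0],[1,-0.02,0.1,0.08,0,0,0]]]'; python3 m.py 441.1 -118.2 -21 71
```

```text
t: 47.5
tool_pos: [0.4636, -0.0721, 0.0971]
orientation: [-3.098, 0.519, 0.004]
force: [0.7, -0.4, -0.7]
opening: 0.0928
gripper_force: 0.0
t: 48.12
tool_pos: [0.4392, -0.1138, 0.0574]
orientation: [-3.098, 0.517, 0.005]
force: [0.3, -0.4, -0.9]
opening: 0.0933
gripper_force: 0.0
[[0.007, 0.0071, 0.1568], ('yaw now', np.float64(-109.0), 'rz frac', np.float64(0.0005))]
```

```bash
python3 -m crank '[[[1,0.006,0.006,0.05,0,0,0],[1,0.006,0.006,0.1,0,0,0],[1,0.006,0.006,0.14,0,0,0],[1,0.006,0.006,0.154,0,0,0],[-1,0.006,0.006,0.154,0,0,0]]]' 45; python3 -m crank '[[[-1,0,0,0,0,0,0],[-1,0,0,0,0,0,0],[-1,0,0,0,0,0,0],[-1,0,0,0,0,0,0],[-1,0,0,0,0,0,0]]]';python3 -m crank '[[[-1,0,0,0,0,0,0],[-1,0,0,0,0,0,0],[-1,0,0,0,0,0,0],[-1,0,0,0,0,0,0],[-1,0,0,-0.02,0,0,0]]]'
python3 - <<'E'
from h import *
p=T+.0405*ay;print(mm(p)); print(toolmove(read_state(),p+[0,0,.085],81.1))
E
```

```text
t: 48.75
tool_pos: [0.4421, -0.1185, -0.0179]
orientation: [-3.098, 0.518, 0.001]
force: [0.4, 0.4, 0.5]
opening: 0.087
gripper_force: 0.0
t: 49.38
tool_pos: [0.442, -0.1188, -0.018]
orientation: [-3.098, 0.519, -0.0]
force: [0.3, 0.3, -0.3]
opening: 0.0378
gripper_force: 0.0
t: 50.0
tool_pos: [0.4408, -0.1183, -0.0087]
orientation: [-3.098, 0.519, 0.004]
force: [0.6, -0.9, -2.3]
opening: 0.0132
gripper_force: 45.0
[616.3 235.1   0. ]
[[0.101, -0.7826, -0.1876], ('yaw now', np.float64(-109.0), 'rz frac', np.float64(-0.1124))]
```

```bash
python3 -m crank '[[[-1,0,0,-0.09,0,0,0],[-1,0.015,-0.1,-0.17,0,0,-0.03],[-1,0.03,-0.22,-0.188,0,0,-0.06],[-1,0.045,-0.34,-0.188,0,0,-0.09],[-1,0.06,-0.46,-0.188,0,0,-0.112]]]';python3 m.py 616.3 235.1 85 81.1
```

```text
t: 50.62
tool_pos: [0.5462, 0.0908, 0.087]
orientation: [-3.132, 0.243, -0.002]
force: [-0.0, -0.7, -2.0]
opening: 0.0136
gripper_force: 45.0
[[0.0941, -0.3067, 0.0043], ('yaw now', np.float64(-98.9), 'rz frac', np.float64(0.0005))]
```

```bash
python3 -m crank '[[[-1,0.03,-0.1,0,0,0,0],[-1,0.06,-0.2,0,0,0,0],[-1,0.09,-0.3,0,0,0,0],[-1,0.09,-0.3,0,0,0,0],[-1,0.09,-0.3,0,0,0,0]]]';python3 m.py 616.3 235.1 0 81.1
```

```text
t: 51.25
tool_pos: [0.6125, 0.2299, 0.0857]
orientation: [3.131, -0.243, -0.002]
force: [0.4, 0.5, -2.1]
opening: 0.0137
gripper_force: 45.0
[[0.006, -0.0116, 0.1714], ('yaw now', np.float64(-98.9), 'rz frac', np.float64(0.0001))]
```

```bash
python3 -m crank '[[[-1,0.006,-0.009,0.06,0,0,0],[-1,0.006,-0.009,0.12,0,0,0],[-1,0.006,-0.009,0.16,0,0,0],[-1,0.006,-0.009,0.171,0,0,0],[-1,0.006,-0.009,0.171,0,0,0]]]'; python3 m.py 616.3 235.1 0 81.1;  python3 -m crank '[[[-1,0,0,0,0,0,0],[-0.3,0,0,0,0,0,0],[-0.3,0,0,0,0,0,0],[-0.3,0,0,0,0,0,0],[-0.3,0,0,0,0,0,0]]]';python3 -m crank '[[[0,0,0,-0.05,0,0,0],[0.5,0,0,-0.1,0,0,0],[1,0,0,-0.15,0,0,0],[1,0,0,-0.2,0,0,0],[1,0,0,-0.2,0,0,0]]]'; python3 w.py; python3 t.py
```

```text
t: 51.88
tool_pos: [0.6169, 0.2337, 0.001]
orientation: [-3.132, 0.245, -0.001]
force: [-0.4, -0.8, -1.7]
opening: 0.0129
gripper_force: 45.0
[[-0.0017, -0.0025, 0.002], ('yaw now', np.float64(-99.0), 'rz frac', np.float64(-0.0007))]
t: 52.5
tool_pos: [0.6167, 0.2342, 0.0005]
orientation: [-3.132, 0.244, -0.0]
force: [-0.1, 1.0, -0.2]
opening: 0.0323
gripper_force: 0.0
t: 53.12
tool_pos: [0.6186, 0.2347, 0.1033]
orientation: [-3.13, 0.244, -0.007]
force: [-0.3, 1.3, 0.5]
opening: 0.0776
gripper_force: 0.0
[0.61860222 0.2346508  0.10325577]
[604.5 155.1  69.7  16.   -9.  384.8 200.9] tray [  0.7 -40.3]
[610.3 207.9  99.7  14.   -8.8 315.6 203. ] tray [-1.7 12.7]
[611.9 185.   99.5  14.9  -8.9 345.1 196.3] tray [ 3.5 -9.7]
[619.8 256.1 128.8  13.7  -8.9 251.6 197.8] tray [ 0.2 61.7]
[617.2 234.4 128.6  13.4  -8.8 280.  197.5] tray [ 1.  39.9]
[475.  -16.2  68.9  13.9  -3.9 283.8 217.2] above-> [[-0.2039, 0.5392, 0.0815], ('yaw now', np.float64(-98.9), 'rz frac', np.float64(-0.0555))]
[598.8 237.7  40.7  14.3   0.6 195.5 172.4] above-> [[-0.038, -0.0008, 0.0823], ('yaw now', np.float64(-98.9), 'rz frac', np.float64(-0.1056))]
[591.7 211.6  61.8  13.5  -8.5 204.4 175.5] above-> [[-0.0441, 0.0529, 0.0823], ('yaw now', np.float64(-98.9), 'rz frac', np.float64(-0.0044))]
[603.9 154.9  68.7  13.2  -9.  224.4 171.7] above-> [[-0.0023, 0.1613, 0.0823], ('yaw now', np.float64(-98.9), 'rz frac', np.float64(0.0003))]
[611.5 185.5  99.8  13.4  -8.8 213.8 168.8] above-> [[0.0033, 0.0983, 0.0823], ('yaw now', np.float64(-98.9), 'rz frac', np.float64(-0.0019))]
```

Both long bolts are in. The last one is the short bolt at (475,-16).

```bash
python3 -m crank '[[[1,-0.04,0.11,0,0,0,-0.02],[1,-0.08,0.22,0,0,0,-0.04],[1,-0.12,0.33,0,0,0,-0.055],[1,-0.16,0.44,0.03,0,0,-0.055],[1,-0.2,0.535,0.06,0,0,-0.055]]]' 40; python3 -m crank '[[[1,0,0,0.02,0,0,0],[1,0,0,0.03,0,0,0],[1,0,0,0.05,0,0,0],[1,0,0,0.06,0,0,0],[1,0,0,0.06,0,0,0]]]'; python3 m.py 475 -16.2 -21 86.1
```

```text
t: 53.85
tool_pos: [0.4742, -0.0161, 0.0684]
orientation: [3.14, -0.109, -0.003]
force: [0.6, -0.7, 0.0]
opening: 0.0931
gripper_force: 0.0
t: 54.48
tool_pos: [0.4762, -0.014, 0.0399]
orientation: [-3.14, 0.107, 0.002]
force: [0.4, 0.3, -0.1]
opening: 0.0931
gripper_force: 0.0
[[-0.0019, 0.0046, 0.1217], ('yaw now', np.float64(-93.9), 'rz frac', np.float64(-0.0001))]
```

```bash
python3 -m crank '[[[1,-0.002,0.004,0.05,0,0,0],[1,-0.002,0.004,0.1,0,0,0],[1,-0.002,0.004,0.119,0,0,0],[1,-0.002,0.004,0.119,0,0,0],[-1,-0.002,0.004,0.119,0,0,0]]]' 45; python3 -m crank '[[[-1,0,0,0,0,0,0],[-1,0,0,0,0,0,0],[-1,0,0,0,0,0,0],[-1,0,0,0,0,0,0],[-1,0,0,0,0,0,0]]]';python3 -m crank '[[[-1,0,0,0,0,0,0],[-1,0,0,0,0,0,0],[-1,0,0,0,0,0,0],[-1,0,0,0,0,0,0],[-1,0,0,-0.02,0,0,0]]]'; python3 m.py 600.5 133.5 85 81.1
```

```text
t: 55.1
tool_pos: [0.4763, -0.0166, -0.018]
orientation: [3.14, -0.109, 0.003]
force: [0.1, -0.1, -0.5]
opening: 0.0868
gripper_force: 0.0
t: 55.72
tool_pos: [0.4752, -0.0166, -0.0191]
orientation: [-3.14, 0.109, 0.0]
force: [0.5, 0.2, -0.6]
opening: 0.0376
gripper_force: 0.0
t: 56.35
tool_pos: [0.4741, -0.0164, -0.0096]
orientation: [-3.139, 0.109, 0.004]
force: [-0.1, -0.0, -0.1]
opening: 0.013
gripper_force: 45.0
[[0.2309, -0.3167, -0.1897], ('yaw now', np.float64(-94.0), 'rz frac', np.float64(0.0546))]
```

```bash
python3 -m crank '[[[-1,0,0,-0.09,0,0,0],[-1,0.06,-0.08,-0.17,0,0,0.03],[-1,0.13,-0.17,-0.189,0,0,0.055],[-1,0.19,-0.26,-0.189,0,0,0.055],[-1,0.231,-0.315,-0.189,0,0,0.055]]]';python3 -m crank '[[[-1,0,0,0,0,0,0],[-1,0,0,0,0,0,0],[-1,0,0,0,0,0,0],[-1,0,0,0,0,0,0],[-1,0,0,0,0,0,0]]]';python3 m.py 600.5 133.5 0 81.1
```

```text
t: 56.98
tool_pos: [0.6027, 0.1348, 0.0864]
orientation: [-3.132, 0.243, -0.002]
force: [-0.4, -0.6, -0.9]
opening: 0.0138
gripper_force: 45.0
t: 57.6
tool_pos: [0.6013, 0.132, 0.0857]
orientation: [-3.132, 0.246, -0.0]
force: [-0.1, -0.3, -1.5]
opening: 0.0133
gripper_force: 45.0
[[-0.002, -0.0027, 0.1713], ('yaw now', np.float64(-99.0), 'rz frac', np.float64(-0.0008))]
```

```bash
python3 -m crank '[[[-1,-0.001,-0.002,0.06,0,0,0],[-1,-0.001,-0.002,0.12,0,0,0],[-1,-0.001,-0.002,0.16,0,0,0],[-1,-0.001,-0.002,0.171,0,0,0],[-1,-0.001,-0.002,0.171,0,0,0]]]';  python3 -m crank '[[[-1,0,0,0,0,0,0],[-0.3,0,0,0,0,0,0],[-0.3,0,0,0,0,0,0],[-0.3,0,0,0,0,0,0],[-0.3,0,0,0,0,0,0]]]';python3 -m crank '[[[0,0,0,-0.05,0,0,0],[0.5,0,0,-0.1,0,0,0],[1,0,0,-0.15,0,0,0],[1,0,0,-0.2,0,0,0],[1,0,0,-0.2,0,0,0]]]'; python3 w.py
python3 - <<'E'
from h import *
s=snap('wrist','wb.png');C=cam('wrist',s);im=cv2.imread('raw_wb.png')
m=cv2.inRange(cv2.cvtColor(im,cv2.COLOR_BGR2HSV),(0,170,80),(6,255,255))
k,l,st,c=cv2.connectedComponentsWithStats(m)
for i in range(1,k):
  if st[i,4]>40:
    p=p2w(C,[c[i]],.066)[0]; print('button',st[i].tolist(),mm(p),'tray',mm([(p-T)@ax,(p-T)@ay]))
# top: handle again: light + black + hole
im=cv2.imread('raw_tt.png'); 
print(toolmove(s,[.437,.235,.1],70))
E
```

```text
t: 58.22
tool_pos: [0.6013, 0.1336, 0.0003]
orientation: [-3.132, 0.245, -0.0]
force: [1.0, -0.3, -0.7]
opening: 0.0133
gripper_force: 45.0
t: 58.85
tool_pos: [0.6011, 0.1336, 0.0001]
orientation: [-3.132, 0.245, -0.0]
force: [0.2, 0.3, -0.1]
opening: 0.0327
gripper_force: 0.0
t: 59.48
tool_pos: [0.603, 0.1339, 0.1025]
orientation: [-3.131, 0.244, -0.007]
force: [-0.1, -0.5, -0.2]
opening: 0.0778
gripper_force: 0.0
[0.60298055 0.1338603  0.10253106]
[604.2 153.3  70.4  13.6  -9.  254.1 201.8] tray [  0.7 -42.2]
[603.2 133.8  69.4  13.1  -8.6 279.7 199.5] tray [  2.8 -61.6]
[616.9 205.   86.4  15.4  -8.9 184.5 195.6] tray [ 5.3 10.8]
[611.3 183.3  99.4  14.6  -9.  213.7 196.8] tray [  3.1 -11.5]
[618.4 232.8 124.8  15.1  -8.9 147.  192. ] tray [ 2.5 38.6]
[619.9 254.1 128.5  18.1  -8.9 120.4 197.2] tray [ 0.7 59.8]
button [339, 288, 18, 17, 235] [541.9  95.8  66. ] tray [ -51.9 -108.6]
[[-0.3571, -0.1489, 0.0006], ('yaw now', np.float64(-98.9), 'rz frac', np.float64(0.123))]
```

All six bolts lie in their compartments:

| Compartment | Bolt positions (tray y, mm) |
|---|---|
| Short | -42 and -62 |
| Middle | -11 and 11 |
| Long | 39 and 60 |

Now the small handle. I'll fly over it with the tool turned so the camera faces its mouth.

```bash
python3 -c "
from h import *
print(read_state()['q'].round(2))"; python3 m.py 426.5 220.8 110 -16.8
```

```text
[0.14 0.23 1.55 0.   1.36 1.86]
[[-0.3716, -0.1182, -0.0214], ('yaw now', np.float64(-98.9), 'rz frac', np.float64(-0.9126))]
```

```bash
python3 -m crank '[[[1,-0.06,-0.03,-0.02,0,0,-0.11],[1,-0.13,-0.06,-0.02,0,0,-0.22],[1,-0.2,-0.1,-0.02,0,0,-0.33],[1,-0.28,-0.13,-0.02,0,0,-0.44],[1,-0.36,-0.15,-0.02,0,0,-0.55]]]'; python3 m.py 426.5 220.8 110 -16.8
```

```text
t: 60.2
tool_pos: [0.4325, 0.2359, 0.1079]
orientation: [-2.943, -1.098, 0.005]
force: [0.5, 1.1, 0.5]
opening: 0.0932
gripper_force: 0.0
[[-0.0289, 0.0149, -0.0041], ('yaw now', np.float64(-49.1), 'rz frac', np.float64(-0.3588))]
```

```bash
python3 -m crank '[[[1,-0.03,0.015,0,0,0,-0.1],[1,-0.03,0.015,0,0,0,-0.2],[1,-0.03,0.015,0,0,0,-0.3],[1,-0.03,0.015,0,0,0,-0.359],[1,-0.03,0.015,0,0,0,-0.359]]]'
python3 - <<'E'
from h import *
s=snap('wrist','wh.png',None,1.2);C=cam('wrist',s);print(s['tool_pos'],s['q'].round(2),toolmove(s,[.4265,.2208,.11],-16.8))
hc=np.array([.425,.216,0]);hx=np.array([np.cos(np.radians(73.2)),np.sin(np.radians(73.2)),0]);hy=np.array([-hx[1],hx[0],0])
print((w2p(C,[hc+a*hx+b*hy+[0,0,z] for a,b,z in((.08,.0215,.0355),(.08,-.0215,.0355),(0,.017,.031),(0,-.017,.031),(.055,0,.031))])*1.2).round())
E
```

```text
t: 60.82
tool_pos: [0.4273, 0.2198, 0.1083]
orientation: [-2.527, -1.865, 0.004]
force: [0.3, 0.3, -0.9]
opening: 0.0932
gripper_force: 0.0
[0.42733007 0.21977255 0.10828904] [ 0.37 -0.14  1.91 -0.    1.37  0.67] [[0.0015, -0.0022, -0.0034], ('yaw now', np.float64(-17.2), 'rz frac', np.float64(-0.004))]
[[295. 118.]
 [371. 118.]
 [307. 250.]
 [361. 250.]
 [333. 162.]]
```

View pics/wh.png

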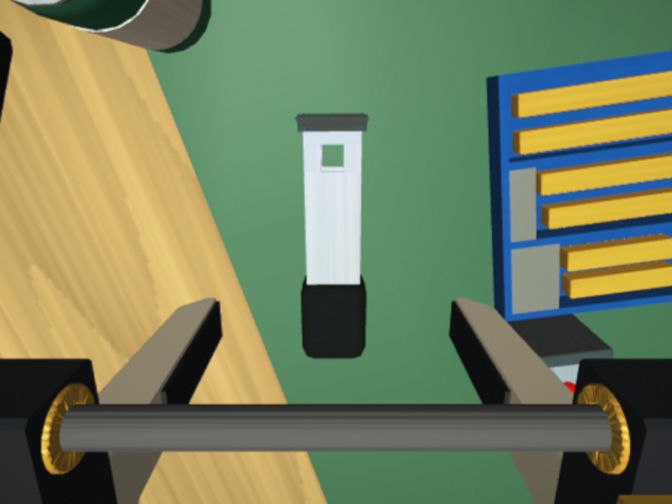

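The small handle lies straight under the tool:

- **Rim:** (297–368, 114–131).
- **Hole:** (332,156).
- **Grip:** starts at (333,283).

It is aligned within about 0.5° and centred within 1 mm. The bolts show flat in the tray. I'll descend and grip the tube.

```bash
python3 -m crank '[[[1,0.004,0.002,0.08,0,0,0],[1,0.004,0.002,0.16,0,0,0],[1,0.004,0.002,0.22,0,0,0],[1,0.004,0.002,0.252,0,0,0],[1,0.004,0.002,0.252,0,0,0]]]' 55; python3 -m crank '[[[-1,0,0,0,0,0,0],[-1,0,0,0,0,0,0],[-1,0,0,0,0,0,0],[-1,0,0,0,0,0,0],[-1,0,0,0,0,0,0]]]' 55;python3 -m crank '[[[-1,0,0,0,0,0,0],[-1,0,0,0,0,0,0],[-1,0,0,0,0,0,0],[-1,0,0,0,0,0,0],[-1,0,0,0,0,0,0]]]' 55
```

```text
t: 61.5
tool_pos: [0.4288, 0.2213, -0.0172]
orientation: [-2.528, -1.864, 0.004]
force: [1.0, -1.2, -0.2]
opening: 0.0933
gripper_force: 0.0
t: 62.12
tool_pos: [0.43, 0.2218, -0.0159]
orientation: [2.527, 1.866, 0.0]
force: [-1.0, -0.6, -1.3]
opening: 0.0477
gripper_force: 0.0
t: 62.75
tool_pos: [0.4298, 0.2218, -0.0161]
orientation: [-2.527, -1.866, 0.0]
force: [-2.2, 0.7, 1.9]
opening: 0.0336
gripper_force: 54.9
```

Gripped: opening 33.6 mm and 55 N. I'll lift high and move to a hover where the button is visible ahead of the mouth.

```bash
python3 -m crank '[[[-1,0,0,-0.05,0,0,0],[-1,0,0,-0.12,0,0,0],[-1,0,0,-0.19,0,0,0],[-1,-0.08,0,-0.2,0,0,-0.04],[-1,-0.18,0,-0.2,0,0,-0.092]]]'; python3 m.py 523.1 -4.4 85 -8.9
```

```text
t: 63.38
tool_pos: [0.404, 0.1353, 0.0848]
orientation: [2.381, 2.048, 0.003]
force: [0.1, -1.8, -2.1]
opening: 0.0335
gripper_force: 54.9
[[-0.2406, 0.2773, 0.0001], ('yaw now', np.float64(-8.6), 'rz frac', np.float64(0.0034))]
```

```bash
python3 -m crank '[[[-1,-0.08,0.09,0,0,0,0.003],[-1,-0.16,0.18,0,0,0,0.003],[-1,-0.24,0.277,0,0,0,0.003],[-1,-0.24,0.277,0,0,0,0.003],[-1,-0.24,0.277,0,0,0,0.003]]]'
cat > b.py <<'E'
from h import *
s=snap('wrist','bb.png');C=cam('wrist',s);im=cv2.imread('raw_bb.png')
m=cv2.inRange(cv2.cvtColor(im,cv2.COLOR_BGR2HSV),(0,150,70),(7,255,255))
k,l,st,c=cv2.connectedComponentsWithStats(m); Rm=R.from_rotvec(s['orientation']).as_matrix()
a=np.degrees(np.arctan2(Rm[1,0],Rm[0,0]))
print('tcp',mm(s['tool_pos']),'tool x yaw',round(a,2),'tilt z',Rm[:,2].round(3))
for i in range(1,k):
  if st[i,4]>40:
    p=p2w(C,[c[i]],.062)[0]; d=Rm.T@(p-s['tool_pos']); print('button',st[i].tolist(),'world',mm(p),'tool',mm(d),'tray',mm([(p-T)@ax,(p-T)@ay]))
E
python3 b.py
```

```text
t: 64.0
tool_pos: [0.5212, -0.0042, 0.0831]
orientation: [-2.391, -2.036, 0.002]
force: [-0.0, -1.1, -1.3]
opening: 0.0338
gripper_force: 54.9
tcp [521.2  -4.2  83.1] tool x yaw 80.83 tilt z [-0.002  0.    -1.   ]
button [270, 40, 24, 25, 466] world [538.1  94.9  62. ] tool [100.6   0.9  21.1] tray [ -55.6 -110.1]
button [549, 377, 11, 19, 152] world [ 692.  -147.6   62. ] tool [-114.3  191.5   20.8] tray [ 134.  -325.9]
```

The button is at tool (100.6, +0.9), which agrees with tray x = -55. I'll back off 20 mm, correct 0.9 mm sideways, and descend to stub height.

```bash
python3 -m crank '[[[-1,-0.045,0.002,0,0,0,-0.003],[-1,-0.045,0.002,0.04,0,0,-0.003],[-1,-0.045,0.002,0.09,0,0,-0.003],[-1,-0.045,0.002,0.134,0,0,-0.003],[-1,-0.045,0.002,0.134,0,0,-0.003]]]';python3 -m crank '[[[-1,0,0,0,0,0,0],[-1,0,0,0,0,0,0],[-1,0,0,0,0,0,0],[-1,0,0,0,0,0,0],[-1,0,0,0,0,0,0]]]'; python3 b.py
python3 - <<'E'
from h import *
s=read_state();Rm=R.from_rotvec(s['orientation']).as_matrix()
p=T-.055*ax-.1094*ay;print('nominal button in tool',mm(Rm.T@(p+[0,0,.062]-s['tool_pos'])),s['force'],s['opening'])
E
```

```text
t: 64.68
tool_pos: [0.5168, -0.025, 0.0153]
orientation: [-2.382, -2.044, 0.004]
force: [0.2, -0.0, -2.1]
opening: 0.0336
gripper_force: 54.9
t: 65.3
tool_pos: [0.5193, -0.0265, 0.0171]
orientation: [2.386, 2.043, 0.0]
force: [0.6, 0.8, -1.7]
opening: 0.0334
gripper_force: 54.9
tcp [519.3 -26.5  17.1] tool x yaw 81.15 tilt z [ 0. -0. -1.]
nominal button in tool [123.6   0.5 -45. ] [-0.27007516  0.33388761 -1.81371999] 0.03383065092824971
```

```bash
python3 -m crank '[[[-1,0.015,0,0.002,0,0,0],[-1,0.03,0,0.002,0,0,0],[-1,0.038,0,0.002,0,0,0],[-1,0.038,0,0.002,0,0,0],[-1,0.038,0,0.002,0,0,0]]]'; python3 b.py
```

```text
t: 65.97
tool_pos: [0.5222, -0.0077, 0.0159]
orientation: [2.386, 2.044, -0.0]
force: [-1.6, 0.1, -1.7]
opening: 0.0337
gripper_force: 54.9
tcp [522.2  -7.7  15.9] tool x yaw 81.17 tilt z [-0. -0. -1.]
button [263, 6, 35, 39, 1100] world [538.2  94.9  62. ] tool [ 1.038e+02  1.000e-01 -4.610e+01] tray [ -55.5 -110.2]
```

Lateral offset is 0.1 mm and the height is right. I'll advance while watching the forces.

```bash
python3 -m crank '[[[-1,0.006,0,0,0,0,0],[-1,0.012,0,0,0,0,0],[-1,0.018,0,0,0,0,0],[-1,0.024,0,0,0,0,0],[-1,0.03,0,0,0,0,0]]]'; python3 -m crank '[[[-1,0.005,0,0,0,0,0],[-1,0.01,0,0,0,0,0],[-1,0.015,0,0,0,0,0],[-1,0.02,0,0,0,0,0],[-1,0.02,0,0,0,0,0]]]'; python3 -c "
from h import *
s=read_state();print(s['force'],s['wrist_torque'])"
```

```text
t: 66.65
tool_pos: [0.5245, 0.0074, 0.0159]
orientation: [-2.386, -2.044, -0.0]
force: [0.8, -0.7, -1.3]
opening: 0.0333
gripper_force: 54.9
t: 67.28
tool_pos: [0.5262, 0.0172, 0.0161]
orientation: [2.386, 2.044, 0.0]
force: [-0.2, -0.1, -1.6]
opening: 0.0336
gripper_force: 54.9
[-0.21206618 -0.0672464  -1.57224321] [ 0.07557475 -0.06914398  0.05910498]
```

```bash
python3 -m crank '[[[-1,0.006,0,0,0,0,0],[-1,0.012,0,0,0,0,0],[-1,0.018,0,0,0,0,0],[-1,0.024,0,0,0,0,0],[-1,0.03,0,0,0,0,0]]]'; python3 -m crank '[[[-1,0.004,0,0,0,0,0],[-1,0.008,0,0,0,0,0],[-1,0.01,0,0,0,0,0],[-1,0.012,0,0,0,0,0],[-1,0.012,0,0,0,0,0]]]'; python3 -c "
from h import *
s=read_state();print(s['force'],s['wrist_torque'])"
```

```text
t: 67.9
tool_pos: [0.5286, 0.0323, 0.0161]
orientation: [-2.386, -2.044, -0.001]
force: [-0.6, -1.6, 2.3]
opening: 0.0339
gripper_force: 54.9
t: 68.53
tool_pos: [0.5293, 0.0381, 0.016]
orientation: [-2.386, -2.043, -0.001]
force: [-0.6, 0.6, 1.6]
opening: 0.0334
gripper_force: 54.9
[-0.63303263  0.5623086   1.56748228] [ 0.33215427 -0.15948034  0.01616324]
```

```bash
python3 -m crank '[[[-1,0.003,0,0,0,0,0],[-1,0.006,0,0,0,0,0],[-1,0.009,0,0,0,0,0],[-1,0.012,0,0,0,0,0],[-1,0.012,0,0,0,0,0]]]'; python3 -m crank '[[[-1,0.003,0,0,0,0,0],[-1,0.006,0,0,0,0,0],[-1,0.008,0,0,0,0,0],[-1,0.008,0,0,0,0,0],[-1,0.008,0,0,0,0,0]]]'; python3 b.py
```

```text
t: 69.15
tool_pos: [0.5298, 0.0439, 0.0156]
orientation: [-2.385, -2.044, 0.001]
force: [-0.5, 1.5, -1.7]
opening: 0.034
gripper_force: 54.9
t: 69.78
tool_pos: [0.5302, 0.0456, 0.0156]
orientation: [2.385, 2.042, -0.005]
force: [-2.0, -10.2, -0.3]
opening: 0.0335
gripper_force: 54.9
tcp [530.2  45.6  15.6] tool x yaw 81.15 tilt z [-0.001 -0.003 -1.   ]
button [264, 157, 33, 32, 822] world [538.3  95.7  62. ] tool [ 50.6   0.3 -46.5] tray [ -55.5 -109.3]
```

The button is back in view through the hole, 50.6 mm ahead of the tool, and the axial force has jumped to 10 N at the shoulder. One more small nudge to confirm, then release.

```bash
python3 -m crank '[[[-1,0.003,0,0,0,0,0],[-1,0.005,0,0,0,0,0],[-1,0.005,0,0,0,0,0],[-1,0.005,0,0,0,0,0],[-1,0,0,0,0,0,0]]]'; python3 -m crank '[[[-0.9,-0.006,0,0,0,0,0],[0,-0.008,0,0,0,0,0],[0.3,-0.008,0,0,0,0,0],[0.3,-0.008,0,0,0,0,0],[0.3,-0.008,0,0,0,0,0]]]' 3;python3 -m crank '[[[0.3,0,0,-0.03,0,0,0],[0.3,0,0,-0.09,0,0,0],[0.3,0,0,-0.15,0,0,0],[0.3,-0.03,0,-0.2,0,0,0],[0.3,-0.03,0,-0.2,0,0,0]]]'; python3 b.py
python3 - <<'E'
from h import *
im=cv2.imread('raw_bb.png');s=read_state();C=cam('wrist',s)
g=cv2.cvtColor(im,cv2.COLOR_BGR2GRAY)
for y in (-.079,-.084,-.0875,-.0925,-.1,-.1094,-.12,-.15,-.17):
  u=w2p(C,[T-.043*ax+y*ay+[0,0,.064]])[0];print(y,u.round(),im[int(u[1]),int(u[0])])
E
```

```text
t: 70.45
tool_pos: [0.5301, 0.0455, 0.0157]
orientation: [2.386, 2.042, -0.005]
force: [-0.9, -3.9, -0.1]
opening: 0.0336
gripper_force: 54.9
t: 71.08
tool_pos: [0.5302, 0.0439, 0.016]
orientation: [2.386, 2.044, 0.0]
force: [0.2, -0.3, 0.2]
opening: 0.0604
gripper_force: 0.0
t: 71.7
tool_pos: [0.5301, 0.0283, 0.1195]
orientation: [2.384, 2.04, 0.007]
force: [-0.3, 0.6, 0.6]
opening: 0.0602
gripper_force: 0.0
tcp [530.1  28.3 119.5] tool x yaw 81.11 tilt z [ 0.006 -0.    -1.   ]
button [266, 104, 20, 19, 290] world [538.1  95.2  62. ] tool [67.3 -2.7 57.5] tray [ -55.6 -109.8]
button [547, 303, 13, 18, 149] world [725.5 -82.5  62. ] tool [-79.3 209.9  58.7] tray [ 157.1 -256.4]
-0.079 [298.  62.] [108  95  80]
-0.084 [298.  71.] [82 81 73]
-0.0875 [298.  77.] [81 85 78]
-0.0925 [297.  85.] [81 85 80]
-0.1 [297.  98.] [240 235 228]
-0.1094 [297. 113.] [239 236 229]
-0.12 [297. 130.] [239 237 230]
-0.15 [296. 175.] [235 236 229]
-0.17 [296. 204.] [234 237 229]
```

The handle is home: the rim's dark band continues into the shoulder plate, and the button shows as a full disc at the hole. I'll retreat and do a final top-camera check.

```bash
python3 -m crank '[[[0.3,-0.1,0,-0.08,0,0,0],[0.3,-0.2,0,-0.1,0,0,0],[0.3,-0.3,0,-0.1,0,0,0],[0.3,-0.4,0,-0.1,0,0,0],[0.3,-0.5,0,-0.1,0,0,0]]]'; python3 -m crank '[[[0.3,0,0,0,0,0,0],[0.3,0,0,0,0,0,0],[0.3,0,0,0,0,0,0],[0.3,0,0,0,0,0,0],[0.3,0,0,0,0,0,0]]]'; python3 t.py | cut -d'>' -f1
python3 - <<'E'
from h import *
im=cv2.imread('raw_tt.png');C=cam('top');m=cv2.inRange(cv2.cvtColor(im,cv2.COLOR_BGR2HSV),(0,150,70),(7,255,255))
k,l,st,c=cv2.connectedComponentsWithStats(m)
for i in range(1,k):
  p=p2w(C,[c[i]],.064)[0]
  if 200<c[i][0]<300 and 130<c[i][1]<260: print('red',st[i].tolist(),mm(p))
print(C and 0)
for d in (0,.04,.06,.08,.1,.12,.14,.158,.165):
  u=w2p(C,[T-.055*ax-(.084+d)*ay+[0,0,.064]])[0];print(d,im[int(u[1]+.5),int(u[0]+.5)],end=' ')
E
```

```text
t: 72.38
tool_pos: [0.4886, -0.2188, 0.1645]
orientation: [-2.384, -2.043, 0.001]
force: [-0.1, -0.7, -0.3]
opening: 0.0604
gripper_force: 0.0
t: 73.0
tool_pos: [0.4897, -0.2174, 0.166]
orientation: [2.385, 2.045, 0.0]
force: [0.8, 0.7, -1.3]
opening: 0.0607
gripper_force: 0.0
[602.9 134.9  70.2  13.1  -8.8 231.4 172. ] above-
[603.9 154.8  68.7  13.3  -8.6 224.4 171.7] above-
[612.2 185.4  98.4  13.4  -8.9 213.8 168.7] above-
[610.4 208.7  99.8  13.6  -8.8 205.7 169. ] above-
[617.1 236.  129.9  13.3  -8.8 196.2 166.7] above-
[620.5 257.6 128.1  13.5  -8.9 188.7 165.5] above-
red [241, 190, 4, 4, 13] [538.3  96.6  64. ]
0
0 [50 49 48] 0.04 [168 161 157] 0.06 [166 159 157] 0.08 [168 159 157] 0.1 [164 158 153] 0.12 [30 26 26] 0.14 [21 23 22] 0.158 [22 23 20] 0.165 [ 88 117  89]
```

All six bolts are in place, and the handle spans 0 to about 160 mm from the shoulder with the red button showing. Handing in.

```bash
python3 -c "
from plant import *
print(close_job())"
```

```text
the job is handed in; nothing more can be done
None
```

I handed the job in at about 73 s: ejector pressed to its stop, all six bolts in their own compartments, and the handle on to the shoulder with the button showing through the hole; my only doubt is that the jig bolt came out about 34 mm, not 45, though pushing harder at the stop moved the slide no further.

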